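Uncap and scrub the water carafes

TASK

Get the carafes in the wash rack ready for rinsing: with the cap puller hooked under its rim, pull the snug cap off every carafe that still has one and stand the caps upright on the blue tray, without tipping them over or touching them with the fingers. Then scrub all three carafes one after another from the robot's left to its right, the brush down to the floor, up to the shoulder and down to the floor again in each. Finish with the puller standing on its rubber mat and the brush hanging in its holder, and leave the cup that stands near the holder where it is.

Things in the scene. Friction and masses are not known exactly. Their poses are not given: they have to be found in the camera images.
- rack: Stainless wash rack lying fixed on the table: a base plate 110 (x) x 410 (y) x 8 mm high with three rubber-lined cups in a row, 140 mm apart, at its y = +140 (carafe_a), 0 (carafe_b), -140 (carafe_c). Origin: centre of its underside; its y axis runs along the row, +y towards the robot's left.
- carafe_a: Clear wide-neck glass carafe in the robot's left cup of the rack, held fast by its foot (cannot shift or lift). 120 mm high: body 92 mm across up to 72 mm, shoulder narrowing from there to 92 mm, then a straight neck 62 mm outside diameter to the rim. Origin: centre of the underside of its foot, 8 mm above the table; z up.
- carafe_b: Carafe like carafe_a in the middle cup. All carafes: bore of the neck 56 mm, with a springy seal 12 mm below the rim that leaves 47 mm free; inner floor 6 mm above the origin.
- carafe_c: Carafe like carafe_a in the robot's right cup.
- cap_a: White push-in stopper cap of carafe_a, 40 mm high, 60 g: grey plug 52 mm across and 24 mm long below, a flat round rim 84 mm across from 24 to 30 mm, a low dome above. Origin: centre of the plug's underside, z up. Off the carafe it stands stably on its plug. Absent if that carafe is already open.
- cap_b: Cap of carafe_b, like cap_a. Any cap when seated: rim lying on the carafe's mouth (cap origin 96 mm above the carafe's) and overhanging the neck by 11 mm all round; the seal grips the plug and lets go within 10 mm of upward pull, at roughly 10 N.
- cap_c: Cap of carafe_c, like cap_a. Two or three of the caps are there.
- puller_grip (a point): Cap puller: C-shaped steel frame with an upright black handle on top, 125 mm high, 180 g, standing by itself on its fork. This point: centre of the handle, 89 mm above the underside. Handle 26 (x) x 20 (y) mm in section, 53 to 125 mm up. z up; +x points the way the fork opens. A back post 51 to 59 mm behind the handle's axis, 30 mm wide, and a top bar join handle and fork.
- puller_fork (a point): Point of the puller right below its handle, midway between the tines, level with their tops (5 mm above the underside); axes as puller_grip. Two flat tines 5 mm thick, 9 mm wide, 70 mm clear gap, along x from 59 mm behind this point to 33 mm ahead; tips turned up 2.5 mm. 42 mm clear height from tines to top bar. A cap hangs by its rim on the tines, centred at this point.
- mat: Flat grey rubber bar mat, fixed, 150 x 150 x 4 mm, the puller's place. Origin: centre of its underside.
- brush_grip (a point): Long bottle brush, 215 mm, 90 g, hanging upright in its holder. This point is the centre of the black round handle (24 mm diameter, 76 mm long), 177 mm above the brush's tip; z up along the brush. A hand-guard disc 68 mm across, 4 mm thick, sits below the handle (135 to 139 mm above the tip).
- brush_tip (a point): Lowest point of the brush's head (stiff white bristle head about 42 mm across, firm core 36 mm, the lowest 85 mm of the brush).
- holder: Steel brush holder, fixed: an upright tube 142 mm high, 60 mm outside and 54 mm inside diameter, on a 104 mm foot disc. The brush's guard rests on its rim, the tip then 7 mm above the table. Origin: centre of its underside.
- tray: Blue serving tray lying loose on the table, 340 (x) x 220 (y) mm, floor 5 mm thick, rim 10 mm high over all and 5 mm thick, 700 g. Origin: centre of its underside; x along its length.
- cup1: Bystander: small white cup, 64 mm across, 50 mm high, standing loose in front of the robot, towards its left, near the brush holder. Origin: centre of its underside.
There are look-alikes about, which are no part of the job. Of the things like the part that bears brush_grip, leave any that is brown or orange; of the rest the larger one is meant.

How it is judged:
On the way, in this order (a step that is already met when the one before it is completed fails the run):
1. all the caps stand on the tray (horizontal distance between each of cap_a, cap_b, cap_c and tray below 0.19 m and z of each of cap_a, cap_b, cap_c in the frame of tray below 0.02 m), for 0.2 s.
2. the brush is down at the floor of the left carafe (horizontal distance between brush_tip and carafe_a below 0.025 m and z of brush_tip in the frame of carafe_a below 0.03 m), for 0.1 s.
3. the brush is drawn up to the shoulder, still inside the mouth of the left carafe (horizontal distance between brush_tip and carafe_a below 0.025 m and z of brush_tip in the frame of carafe_a between 0.07 and 0.12 m), for 0.1 s.
4. the brush is down at the floor again of the left carafe (all of step 2), for 0.1 s.
5. the brush is down at the floor of the middle carafe (horizontal distance between brush_tip and carafe_b below 0.025 m and z of brush_tip in the frame of carafe_b below 0.03 m), for 0.1 s.
6. the brush is drawn up to the shoulder, still inside the mouth of the middle carafe (horizontal distance between brush_tip and carafe_b below 0.025 m and z of brush_tip in the frame of carafe_b between 0.07 and 0.12 m), for 0.1 s.
7. the brush is down at the floor again of the middle carafe (all of step 5), for 0.1 s.
8. the brush is down at the floor of the right carafe (horizontal distance between brush_tip and carafe_c below 0.025 m and z of brush_tip in the frame of carafe_c below 0.03 m), for 0.1 s.
9. the brush is drawn up to the shoulder, still inside the mouth of the right carafe (horizontal distance between brush_tip and carafe_c below 0.025 m and z of brush_tip in the frame of carafe_c between 0.07 and 0.12 m), for 0.1 s.
10. the brush is down at the floor again of the right carafe (all of step 8), for 0.1 s.
At the end, for the whole second after the job is handed in: All caps upright and at rest on the tray's floor, centres within 150 mm along and 90 mm across of its centre; puller upright on its mat, axis within 75 mm of the centre each way; brush upright in its holder (within 20 mm, tip under 20 mm high); tilts under 0.12 rad, tray flat (x of cap_a in the frame of tray between -0.15 and 0.15 m and y of cap_a in the frame of tray between -0.09 and 0.09 m and z of each of cap_a, cap_b, cap_c in the frame of tray below 0.012 m and angle between each of cap_a, cap_b, cap_c, puller_grip, brush_grip's own z axis and vertical below 0.12 rad and linear speed of each of cap_a, cap_b, cap_c below 0.02 m/s and x of cap_b in the frame of tray between -0.15 and 0.15 m and y of cap_b in the frame of tray between -0.09 and 0.09 m and x of cap_c in the frame of tray between -0.15 and 0.15 m and y of cap_c in the frame of tray between -0.09 and 0.09 m and x of puller_grip in the frame of mat between -0.075 and 0.075 m and y of puller_grip in the frame of mat between -0.075 and 0.075 m and height (world z) of puller_grip below 0.102 m and horizontal distance between brush_tip and holder below 0.02 m and height (world z) of brush_tip below 0.02 m and angle between tray's own z axis and vertical below 0.05 rad); the robot touches nothing.
It fails at once if the fingers touch a cap (more than 1 N) (contact force between the fingers and cap_a above 1 N or contact force between the fingers and cap_b above 1 N or contact force between the fingers and cap_c above 1 N).
It fails at once if a cap is tipped over (more than 50 degrees) (angle between any of cap_a, cap_b, cap_c's own z axis and vertical above 0.87 rad).
It fails at once if the cup near the brush holder is shoved more than 30 mm or tipped (distance of cup1 from where it was at the start of the episode above 0.03 m or angle between cup1's own z axis and vertical above 0.5 rad).
Of cap_a, cap_b, cap_c only 2 to 3 are there at a start; the rules pass over those that are not, and their reading is None.
At some moment in a run one of puller, tray may be knocked a few centimetres aside while the robot is not near it.
It also fails if it takes over 210 s, if anything falls off the work surface, if the arm or the gripper's body presses on something with over 40 N, if the wrist force passes 120 N, or if a joint passes its speed limit or range.

ROBOT

A 6-joint arm with a two-finger parallel gripper is mounted at the origin on the work surface. World frame = base frame: x ahead of the robot, y to its left, z up, the work surface at z = 0. Lengths are in m, angles in rad, forces in N, time in s.
With the tool pointing down it reaches from about 0.25 to 0.775 m from the base axis. Payload 4 kg.
Tool frame: the origin (TCP) lies at the centre of the arm's flange, where the gripper is bolted on; the fingertips stand 199 mm ahead of it and the grasp point (between the pads) lies 180 mm ahead of it (robot.tcp_to_tips is the distance from the TCP to the fingertips, in m); z points along the fingers, y is the line along which they close (so a half turn about z gives the same grasp; the last joint's range is limited). The gripper opens to 94 mm and grips with 3 to 60 N. Pads are 16 mm wide; open, the fingers measure 119 mm over their backs; the gripper's body (75 mm by 177 mm) begins 78 mm behind the grasp point.
Start: joints at [1.112, 0.087, 1.371, -0, 1.684, -0.103], TCP at [0.192, 0.516, 0.405] pointing down, gripper open.
Joint ranges: [-3.1, 3.1], [-0.76, 2.03], [0.27, 2.55], [-1.08, 4.22], [0.17, 2.65], [-2.57, 2.57]. Speed limits (rad/s): [2.79, 2.79, 3.14, 3.14, 3.14, 3.14].

INTERFACE

Orientations are given as [roll, pitch, yaw] about the fixed x, y, z axes, in that order (R = Rz(yaw) Ry(pitch) Rx(roll)).
In Python, from bench import telemetry, snapshot, ticket, robot gives the robot as it stands.
- The arm moves only by the tool apply_moves, never from a script. Its argument "moves" is a list that holds one entry, the list of rows, each a list of 5 numbers: the shift along the tool's x, y, z in units of 50 mm (1.0 is 50 mm), then the turn about the tool's z in units of 10 degrees (1.0 is 10 degrees), then the closure, from 0 (fully open) to 1 (shut). A call has 1 to 10 rows; each row is the pose to reach, as a shift and turn from the pose commanded when the call began, along the tool's axes at that moment; what a row does not reach only later rows make up. A row lasts 1/8 s, in which the tool goes at most 62.5 mm and 10.7 degrees, less where a joint would pass 70% of its speed; a pose out of reach is approached as far as the arm can. A call with a gripper value outside its range is refused whole. The fingers move at their own pace and stop on an object; the grip force is fixed at half the most. Time passes only in rows, so rows that repeat a pose let the fingers close. It gives the time, the measured TCP pose, the force, the opening and the grip force at its end, in the units of the state.
- telemetry.get_obs(): the state, without advancing time (a new reading comes with each control period).
- snapshot(name): name is "scene" or "side" or "wrist"; returns a dict with "image" (420x560x3 uint8, red, green, blue), "fovy" (degrees; the focal length in pixels is half the picture's height over the tangent of half this angle, whatever the lens; pixels are square), "cx", "cy" (the principal point, pixels), "R" (3x3) and "t" (3): a world point X has camera coordinates R X + t. Camera axes: x right, y down, z forward; pixel columns grow to the right and rows downward; lengths in m; the calibration is good to about 2 mm. A picture is of the moment at which its call begins. There is no depth.
- ticket.close_job(): hands the job in; it is judged then, once.
The state is a dict: "time": time; "joint_positions": joint angles; "qvel": joint speeds; "joint_torque": joint torques, N m; "tool_pos": TCP position; "ee_rot": TCP orientation; "wrist_force": force on the tool from outside, world axes, zero at the start; "wrist_torque": the same for the moment, N m; "width": finger opening in m; "finger_force": force on a finger pad.
Only numpy, scipy, OpenCV 4.12 (cv2) and the standard library are available. Lean on these libraries where they do the work, as an engineer would, in place of code of your own. Each camera call takes 0.05 s, during which the arm holds its last target. There are 200 camera calls.

## Working session

There is one attempt and no reset: what is moved stays moved. The work goes in short steps, Python scripts to look and compute and a tool call to move; the robot and the scene stay as the last step left them, time stands still between calls to the robot, and variables do not carry over. Pictures are saved under pics/ and viewed, at most 18 in all, crops included, and the job is handed in when it is done.

Besides the shell and the picture viewer there is one more tool, called after "Emit:" as a command line: name --argument value ..., lists and objects as JSON in quotes. apply_moves: Moves the arm, as the interface text tells. Its arguments: {"type":"object","properties":{"moves":{"type":"array","items":{"type":"array","items":{"type":"array","items":{"type":"number"}}}}},"required":["moves"]}

```bash
ls; mkdir -p pics
cat > h.py <<'E'
import numpy as np, cv2
from bench import telemetry, snapshot, ticket, robot
def snap(n, f=None):
    s=snapshot(n); s['f']=210/np.tan(np.radians(s['fovy'])/2)
    if f: cv2.imwrite('pics/'+f+'.png', s['image'][:,:,::-1])
    return s
def ray(s,u,v):
    d=s['R'].T@np.array([(u-s['cx'])/s['f'],(v-s['cy'])/s['f'],1.]); return -s['R'].T@s['t'], d
def onz(s,u,v,z):
    o,d=ray(s,u,v); return o+d*(z-o[2])/d[2]
def proj(s,X):
    c=s['R']@np.array(X)+s['t']; return np.array([s['cx']+s['f']*c[0]/c[2], s['cy']+s['f']*c[1]/c[2]])
E
python3 - <<'E'
from h import *
for n in ['scene','side','wrist']:
    s=snap(n,n+'0'); print(n,s['fovy'],s['cx'],s['cy'],'cam at',-s['R'].T@s['t'],'fwd',s['R'][2], {k for k in s})
    np.savez('pics/'+n+'0.npz',**s)
print(telemetry.get_obs())
E
```

```text
pics
scene 54.43547198276786 281.4422446877745 202.9728299566341 cam at [ 1.23671976 -0.1652093   0.79048472] fwd [-0.71170354  0.22987141 -0.6638051 ] {'R', 'f', 'cx', 'fovy', 'image', 't', 'cy'}
side 53.82118740811659 278.1767445736721 206.16427309137777 cam at [ 0.06414909 -0.6563757   0.97823895] fwd [ 0.37053584  0.60229655 -0.70706581] {'R', 'f', 'cx', 'fovy', 'image', 't', 'cy'}
wrist 63.0780913082624 276.2766716676929 209.32098593483116 cam at [0.12381686 0.53991994 0.38341298] fwd [ 0.23327725 -0.0887728  -0.96834969] {'R', 'f', 'cx', 'fovy', 'image', 't', 'cy'}
{'time': 0.15, 'joint_positions': array([ 1.11184619e+00,  8.78156804e-02,  1.37187653e+00, -5.90447319e-06,
        1.68360638e+00, -1.03066731e-01]), 'qvel': array([ 7.91172000e-04, -1.51103048e-03, -4.12123386e-03,  4.37213191e-05,
       -1.08751605e-03,  2.25052755e-03]), 'joint_torque': array([ 1.25923711e-03, -3.40644193e+01, -3.02792501e+01,  7.18657183e-02,
        3.05256201e-02, -1.33358385e-04]), 'tool_pos': array([0.19158445, 0.51547261, 0.40377163]), 'ee_rot': array([-3.13989517e+00, -1.69676788e-04,  2.78570845e+00]), 'wrist_force': array([-0.26729083,  0.04568405,  0.45667444]), 'wrist_torque': array([-0.01504506, -0.03287476, -0.00016188]), 'finger_force': 0.0, 'width': 0.09415357793992032}
```

View pics/scene0.png

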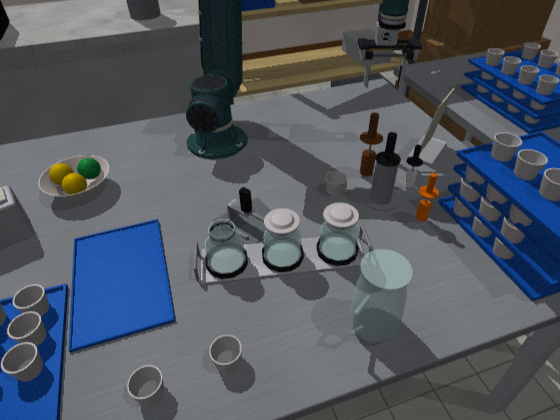

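View pics/side0.png

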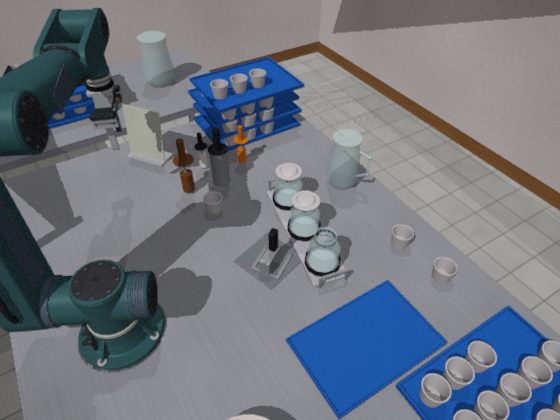

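The scene view faces the robot. Carafe_a at (340,235) and carafe_b at (282,240) are capped, and carafe_c at (225,250) is open. The puller handle is at (246,200) on its mat. The big black brush is at (390,150) in its tube at (384,185), with the cup at (336,184) and the empty blue tray at (122,282). Next I'll measure these from colour masks.

Run:
```python
from h import *
def ld(n): return dict(np.load('pics/%s0.npz'%n))
S,D=ld('scene'),ld('side')
for nm,s,roi in [('scene',S,(60,215,185,350)),('side',D,(280,275,450,415))]:
    hsv=cv2.cvtColor(s['image'],cv2.COLOR_RGB2HSV)
    m=cv2.inRange(hsv,(105,120,60),(125,255,255)); k=np.zeros_like(m); x0,y0,x1,y1=roi; k[y0:y1,x0:x1]=m[y0:y1,x0:x1]
    n,l,st,c=cv2.connectedComponentsWithStats(k); i=1+np.argmax(st[1:,4]); k=np.uint8(l==i)*255
    c=max(cv2.findContours(k,0,2)[0],key=cv2.contourArea)
    W=np.array([onz(s,*p[0],0.008)[:2] for p in c],np.float32)
    print(nm,'tray',cv2.minAreaRect(W))
a=cv2.resize(S['image'][170:290,180:380],None,fx=4,fy=4,interpolation=2)
b=cv2.resize(D['image'][150:295,230:360],None,fx=4,fy=4,interpolation=2)
cv2.imwrite('pics/za.png',a[:,:,::-1]); cv2.imwrite('pics/zb.png',b[:,:,::-1])
c=np.hstack([cv2.resize(S['image'][120:220,320:450],None,fx=3,fy=3,interpolation=2),cv2.resize(D['image'][120:220,165:265],None,fx=3,fy=3,interpolation=2)])
cv2.imwrite('pics/zc.png',c[:,:,::-1])
```

```text
scene tray ((0.5148395299911499, -0.3492938280105591), (0.34543099999427795, 0.2205168902873993), 0.2574576139450073)
side tray ((0.5132484436035156, -0.34973859786987305), (0.3423984944820404, 0.220793679356575), 0.2689496576786041)
```

View pics/za.png

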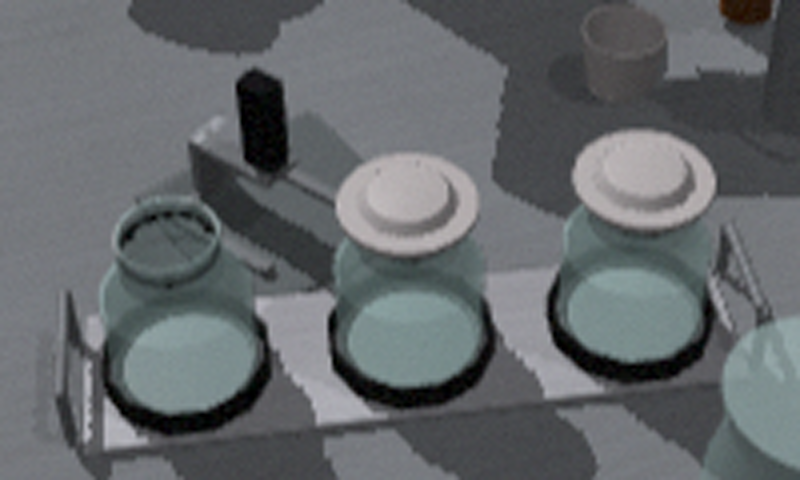

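View pics/zb.png

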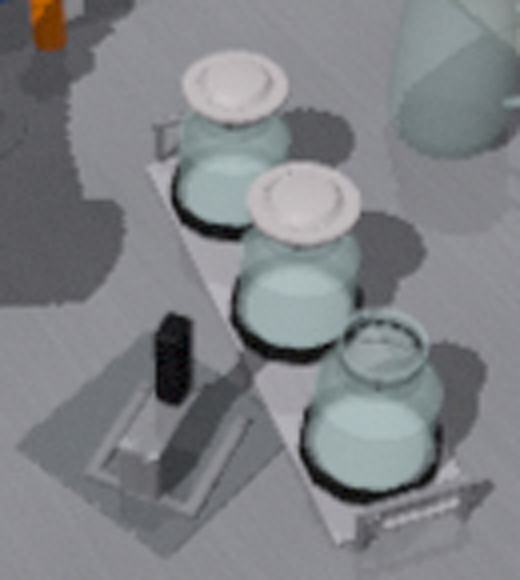

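View pics/zc.png

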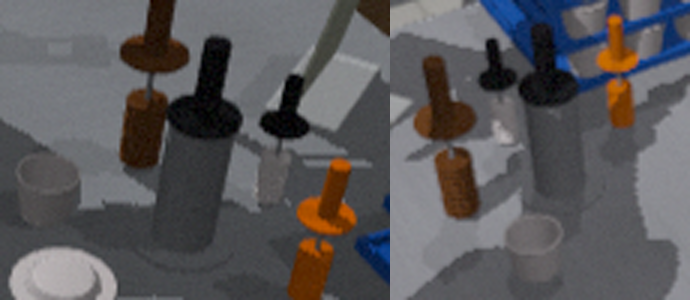

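Zoomed views: the cap rims, open mouth, handle tops, fork tips and guard all show clearly. In the side view the fork's cross bar is at lower left, so it opens toward the upper right. Now I'll triangulate them.

Run:
```python
from h import *
def ld(n): return dict(np.load('pics/%s0.npz'%n))
S,D=ld('scene'),ld('side')
A=lambda u,v:(180+(u+.5)/4-.5,170+(v+.5)/4-.5)
B=lambda u,v:(230+(u+.5)/4-.5,150+(v+.5)/4-.5)
C1=lambda u,v:(320+(u+.5)/3-.5,120+(v+.5)/3-.5)
C2=lambda u,v:(165+(u+.5)/3-.5,120+(v+.5)/3-.5)
def tri(p,q):
    M=np.zeros((3,3));b=np.zeros(3)
    for o,d in (ray(S,*p),ray(D,*q)):
        d=d/np.linalg.norm(d);P=np.eye(3)-np.outer(d,d);M+=P;b+=P@o
    return np.linalg.solve(M,b)
def show(n,p,q,z): print(n,'tri',tri(p,q).round(4),'S',onz(S,*p,z)[:2].round(4),'D',onz(D,*q,z)[:2].round(4))
show('capa',A(644,180),B(236,87),.131)
show('capb',A(407,205),B(304,203),.131)
show('carc',A(166,239),B(385,345),.128)
show('handletop',A(262,76),B(177,321),.129)
show('guard',C1(204,115),C2(159,88),.146)
show('brushtop',C1(217,40),C2(152,30),.222)
show('cuptop',C1(48,165),C2(145,230),.05)
for n,p,z in [('backL',(92,470),.009),('backR',(195,514),.009),('tipR',(250,420),.009),('tipL',(165,375),.009),('postbot',(145,492),.009),('bartop',(145,440),.056),('matL',(15,447),.004),('matB',(165,557),.004),('matR',(290,435),.004),('matT',(120,335),.004)]:
    print(n,onz(D,*B(*p),z)[:2].round(4))
```

```text
capa tri [0.6169 0.1802 0.1319] S [0.6161 0.1806] D [0.6175 0.1811]
capb tri [0.5892 0.043  0.1317] S [0.5888 0.0429] D [0.5897 0.0441]
carc tri [ 0.5627 -0.0946  0.1252] S [ 0.5654 -0.0948] D [ 0.5611 -0.0964]
handletop tri [ 0.4493 -0.0073  0.1329] S [ 0.4438 -0.0054] D [ 0.4511 -0.0055]
guard tri [0.4693 0.3864 0.1444] S [0.4707 0.3858] D [0.4684 0.3835]
brushtop tri [0.4689 0.3853 0.2221] S [0.4674 0.387 ] D [0.4686 0.3835]
cuptop tri [0.3899 0.2754 0.0589] S [0.3783 0.2823] D [0.393  0.2824]
backL [ 0.3793 -0.005 ]
backR [ 0.423  -0.0762]
tipR [ 0.5016 -0.0257]
tipL [0.4698 0.0442]
postbot [ 0.4023 -0.0416]
bartop [ 0.4081 -0.0332]
matL [0.3427 0.0459]
matB [ 0.3883 -0.0931]
matR [ 0.5216 -0.0496]
matT [0.4625 0.1009]
```

```bash
cat >> h.py <<'E'
def go(x,y,z,yawdeg,o=None):
    """shift in tool units (50 mm) and turn units (10 deg) from present pose to target TCP"""
    o=o or telemetry.get_obs(); p=o['tool_pos']; r=o['ee_rot']; Y=r[2]
    d=np.array([x,y,z])-p
    tx=np.array([np.cos(Y),np.sin(Y)]); ty=np.array([np.sin(Y),-np.cos(Y)])
    t=(np.degrees(Y)-yawdeg+180)%360-180
    print('units', np.round([d[:2]@tx/.05,d[:2]@ty/.05,-d[2]/.05,t/10],3),'| pose',p.round(4),np.degrees(r).round(2),'t',round(float(o['time']),2))
E
python3 -c "
from h import *
go(.4475,-.006,.40,122)"
```

```text
units [-8.431 -7.993  0.075  3.761] | pose [0.1916 0.5155 0.4038] [-1.7990e+02 -1.0000e-02  1.5961e+02] t 0.15
```

Emit:
apply_moves --moves '[[[-0.6, -0.5, -0.3, 0.3], [-1.5, -1.4, -0.6, 0.7], [-2.4, -2.3, -0.8, 1.1], [-3.3, -3.2, -0.8, 1.5], [-4.2, -4.1, -0.8, 1.9], [-5.1, -5.0, -0.8, 2.3], [-6.0, -5.8, -0.7, 2.7], [-6.9, -6.6, -0.5, 3.1], [-7.7, -7.3, -0.2, 3.5], [-8.43, -7.99, 0.07, 3.76]]]'

```text
invalid input at $.moves[0][0]: expected 5 numbers
```

Each row needs the closure value too.

Emit:
apply_moves --moves '[[[-0.6, -0.5, -0.3, 0.3, 0], [-1.5, -1.4, -0.6, 0.7, 0], [-2.4, -2.3, -0.8, 1.1, 0], [-3.3, -3.2, -0.8, 1.5, 0], [-4.2, -4.1, -0.8, 1.9, 0], [-5.1, -5.0, -0.8, 2.3, 0], [-6.0, -5.8, -0.7, 2.7, 0], [-6.9, -6.6, -0.5, 3.1, 0], [-7.7, -7.3, -0.2, 3.5, 0], [-8.43, -7.99, 0.07, 3.76, 0]]]'

```text
time: 1.4
tool_pos: [0.448, -0.0079, 0.4004]
ee_rot: [3.142, -0.0, 2.127]
wrist_force: [0.3, 0.7, -0.4]
width: 0.0942
finger_force: 0.0
```

Run:
```python
from h import *
s=snap('wrist','w1'); go(.4475,-.006,.40,122)
np.savez('pics/w1.npz',**s)
for X in [(.4475,-.006,.129),(.4475,-.006,.009)]: print(proj(s,X))
```

```text
units [ 0.12   0.027 -0.045 -0.048] | pose [ 0.4495 -0.0118  0.3977] [-1.7971e+02  1.2000e-01  1.2152e+02] t 1.45
[277.45125924 215.86878168]
[277.08941521 186.67104342]
```

View pics/w1.png

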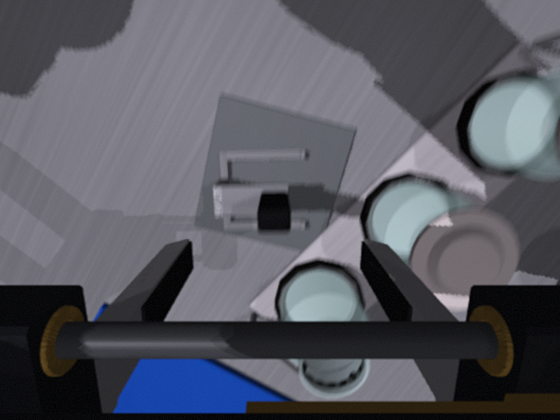

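The wrist view shows the puller: handle top centre near (274,217), tine tips at (307,155) and (307,225), back post on the left. Mat corners are at (222,94) and (356,130).

Run:
```python
from h import *
s=dict(np.load('pics/w1.npz'))
g=cv2.cvtColor(s['image'],cv2.COLOR_RGB2GRAY); m=np.uint8(g<30); m[240:]=0; m[:185]=0; m[:,:240]=0; m[:,310:]=0
n,l,st,c=cv2.connectedComponentsWithStats(m); i=1+np.argmax(st[1:,4]); print(st[i],c[i], cv2.minAreaRect(np.argwhere(l==i)[:,::-1].astype(np.float32)))
print('top',onz(s,274,217.5,.129))
P=[onz(s,*p,z)[:2] for p,z in [((230,157),.009),((305,154),.009),((235,227),.009),((305,226),.009)]]
for a,b in ((0,1),(2,3)):
    d=P[b]-P[a]; print(P[a],P[b],np.degrees(np.arctan2(d[1],d[0])))
print('tips mid',(onz(s,308,155,.01)+onz(s,308,225,.01))/2)
Q=[onz(s,*p,.004)[:2] for p in [(222,94),(356,130),(322,251)]]
print('mat',Q,(Q[0]+Q[2])/2,[np.linalg.norm(Q[1]-Q[0]),np.linalg.norm(Q[1]-Q[2])], np.degrees(np.arctan2(*(Q[1]-Q[0])[::-1])))
```

```text
[ 258  194   32   36 1077] [273.84308264 211.93036212] ((273.5, 211.5), (35.0, 31.0), 90.0)
top [ 0.44594555 -0.0084847   0.129     ]
[ 0.38724339 -0.0051931 ] [0.4541672 0.0401265] 34.10515037490775
[ 0.43144585 -0.07068247] [ 0.49831496 -0.02777196] 32.68865545961383
tips mid [0.47883853 0.00809616 0.01      ]
mat [array([0.3472284 , 0.04632758]), array([0.48728429, 0.09014479]), array([ 0.53314052, -0.0440442 ])] [0.44018446 0.00114169] [np.float64(0.14675012219704212), np.float64(0.14180789635990906)] 17.3725632524949
```

```bash
python3 -c "
from h import *
go(.4475,-.008,.275,123.3)"
```

```text
units [ 0.085  0.006  2.455 -0.178] | pose [ 0.4495 -0.0118  0.3977] [-1.7971e+02  1.2000e-01  1.2152e+02] t 1.45
```

Emit:
apply_moves --moves '[[[0.04, 0.0, 0.5, -0.1, 0], [0.04, 0.0, 1.0, -0.13, 0], [0.04, 0.0, 1.5, -0.13, 0], [0.04, 0.0, 1.5, -0.13, 0], [0.04, 0.0, 1.5, -0.13, 0]]]'

```text
time: 2.08
tool_pos: [0.4467, -0.0039, 0.3271]
ee_rot: [3.141, 0.001, 2.152]
wrist_force: [-0.0, -0.6, -0.1]
width: 0.0941
finger_force: 0.0
```

```bash
python3 -c "
from h import *
go(.4475,-.008,.275,123.3)"
```

```text
units [-0.077 -0.031  1.042  0.003] | pose [ 0.4467 -0.0039  0.3271] [1.7995e+02 4.0000e-02 1.2333e+02] t 2.08
```

Emit:
apply_moves --moves '[[[-0.08, -0.03, 0.4, 0, 0], [-0.08, -0.03, 0.8, 0, 0], [-0.08, -0.03, 1.04, 0, 0], [-0.08, -0.03, 1.04, 0, 0], [-0.08, -0.03, 1.04, 0, 1], [-0.08, -0.03, 1.04, 0, 1], [-0.08, -0.03, 1.04, 0, 1], [-0.08, -0.03, 1.04, 0, 1], [-0.08, -0.03, 1.04, 0, 1], [-0.08, -0.03, 1.04, 0, 1]]]'

```text
time: 3.32
tool_pos: [0.4474, -0.0082, 0.2741]
ee_rot: [-3.142, -0.0, 2.152]
wrist_force: [-0.7, 0.4, 0.1]
width: 0.0378
finger_force: 0.0
```

```bash
python3 -c "
from h import *
go(.4475,-.008,.275,123.3); o=telemetry.get_obs(); print(o['width'],o['finger_force'])"
```

```text
units [ 0.003  0.004 -0.017  0.001] | pose [ 0.4474 -0.0082  0.2741] [-1.8000e+02 -1.0000e-02  1.2331e+02] t 3.33
0.03776717366615125 0.0
```

Emit:
apply_moves --moves '[[[0, 0, 0, 0, 1], [0, 0, 0, 0, 1], [0, 0, 0, 0, 1], [0, 0, -0.3, 0, 1], [0, 0, -0.8, 0, 1], [0, 0, -1.4, 0, 1], [0, 0, -1.9, 0, 1], [0, 0, -2.13, 0, 1]]]'

```text
time: 4.32
tool_pos: [0.4476, -0.0082, 0.3831]
ee_rot: [3.139, 0.002, 2.152]
wrist_force: [0.3, -0.3, -2.3]
width: 0.0256
finger_force: 30.0
```

```bash
python3 -c "
from h import *
o=telemetry.get_obs(); print(o['width'],o['finger_force'],o['wrist_force'])
go(.4716,.0664,.381,78.9)"
```

```text
0.02561978468403088 29.999355375766754 [ 0.25439888 -0.31184861 -2.29977943]
units [0.983 1.22  0.041 4.442] | pose [ 0.4476 -0.0082  0.3831] [1.7983e+02 1.3000e-01 1.2332e+02] t 4.33
```

Emit:
apply_moves --moves '[[[0.1, 0.1, 0.0, 0.6, 1], [0.25, 0.3, 0.0, 1.3, 1], [0.4, 0.5, 0.0, 2.1, 1], [0.6, 0.7, 0.0, 2.9, 1], [0.8, 0.95, 0.0, 3.7, 1], [0.93, 1.13, 0.0, 4.2, 1], [0.98, 1.22, 0.02, 4.44, 1], [0.98, 1.22, 0.02, 4.44, 1], [0.98, 1.22, 0.02, 4.44, 1]]]'

```text
time: 5.45
tool_pos: [0.4714, 0.0661, 0.3794]
ee_rot: [-3.141, 0.0, 1.378]
wrist_force: [0.0, -0.8, -2.1]
width: 0.0259
finger_force: 30.0
```

Run:
```python
from h import *
w=snap('wrist','w2'); s=snap('scene','s2'); d=snap('side','d2')
for n,x in zip(('w2','s2','d2'),(w,s,d)): np.savez('pics/%s.npz'%n,**x)
go(.4716,.0664,.381,78.9)
```

```text
units [ 0.008  0.003 -0.026  0.001] | pose [0.4714 0.066  0.3797] [-180.     -0.     78.91] t 5.6
```

View pics/w2.png

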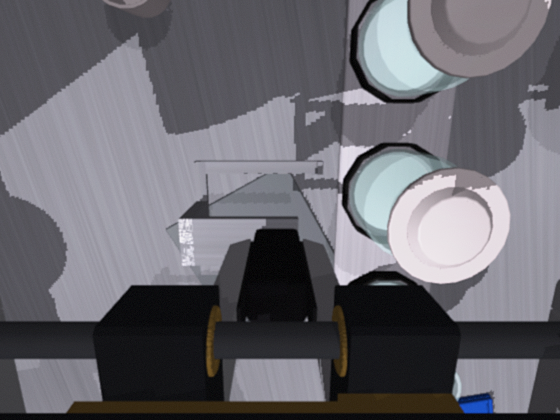

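The wrist view shows the left tine at rows 161–174 with its tip at (322,167). The cap_b rim is centred near (449,226), ready for alignment.

Run:
```python
from h import *
w=dict(np.load('pics/w2.npz'))
Y=np.radians(78.91); tcp=np.array([.4714,.066])
px=np.array([np.sin(Y),-np.cos(Y)]); py=np.array([-px[1],px[0]])
def loc(p): d=p[:2]-tcp; return (np.array([d@px,d@py])*1000).round(1)
for u,v in [(322,161),(322,174),(210,161),(210,174),(322,167.5),(210,167.5)]: print((u,v),loc(onz(w,u,v,.1147)))
hsv=cv2.cvtColor(w['image'],cv2.COLOR_RGB2HSV)
for nm,roi in (('b',(385,165,515,287)),('a',(405,0,555,80))):
    m=cv2.inRange(hsv,(0,0,105),(180,40,255)); k=np.zeros_like(m);x0,y0,x1,y1=roi;k[y0:y1,x0:x1]=m[y0:y1,x0:x1]
    print(nm,onz(w,*((449,226.5) if nm=='b' else (478,10)),.132), loc(onz(w,*((449,226.5) if nm=='b' else (478,10)),.132)))
# scene/side tine check crops
for n in ('s2','d2'):
    s=dict(np.load('pics/%s.npz'%n))
    print(n,'fork proj',proj(s,[*tcp,.1147]),'tipL',proj(s,[*(tcp+.033*px+.0395*py),.1147]),'tipR',proj(s,[*(tcp+.033*px-.0395*py),.1147]))
s=dict(np.load('pics/s2.npz'));d=dict(np.load('pics/d2.npz'))
c=np.hstack([cv2.resize(s['image'][170:290,200:300],None,fx=4,fy=4,interpolation=2),cv2.resize(d['image'][150:270,230:330],None,fx=4,fy=4,interpolation=2)])
cv2.imwrite('pics/z2.png',c[:,:,::-1])
```

```text
(322, 161) [32.5 44.2]
(322, 174) [32.8 34.9]
(210, 161) [-47.2  44.2]
(210, 174) [-47.7  34.8]
(322, 167.5) [32.7 39.5]
(210, 167.5) [-47.4  39.5]
b [0.58926724 0.04374874 0.132     ] [119.9   0.8]
a [0.61543631 0.17616278 0.132     ] [120.2 135.8]
s2 fork proj [275.27743723 193.29086078] tipL [292.49793142 200.10576138] tipR [261.19243993 203.3247604 ]
d2 fork proj [267.18862009 214.658397  ] tipL [273.29294815 202.91107623] tipR [282.69637969 221.18361041]
```

View pics/z2.png

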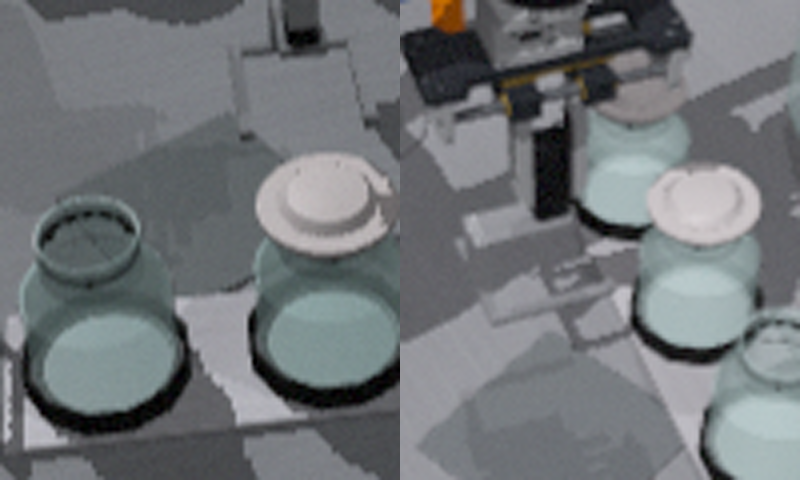

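The grip is centred: the tine is exactly 39.5 mm off-axis, and cap_b is 120 mm ahead and 0.8 mm to the side. Sliding the fork under the rim.

Emit:
apply_moves --moves '[[[0.01, 0.4, 0, 0, 1], [0.01, 0.8, 0, 0, 1], [0.01, 1.1, 0, 0, 1], [0.01, 1.4, 0, 0, 1], [0.01, 1.7, 0, 0, 1], [0.01, 2.0, 0, 0, 1], [0.01, 2.25, 0, 0, 1], [0.01, 2.4, 0, 0, 1], [0.01, 2.4, 0, 0, 1]]]'

```text
time: 6.72
tool_pos: [0.5897, 0.0436, 0.3794]
ee_rot: [-3.141, -0.0, 1.377]
wrist_force: [-0.0, -0.9, -1.7]
width: 0.0258
finger_force: 30.0
```

Run:
```python
from h import *
o=telemetry.get_obs(); print(o['width'],o['finger_force'],o['wrist_force'],o['tool_pos'])
go(.5893,.0436,.3797,78.9)
```

```text
0.02576853568591591 29.999350905418396 [-0.01902964 -0.85328224 -1.74867953] [0.58973426 0.04356429 0.37944432]
units [-0.001 -0.009 -0.005  0.001] | pose [0.5897 0.0436 0.3794] [-179.97   -0.     78.91] t 6.72
```

Emit:
apply_moves --moves '[[[0, 0, -0.1, 0, 1], [0, 0, -0.2, 0, 1], [0, 0, -0.25, 0, 1], [0, 0, -0.3, 0, 1], [0, 0, -0.36, 0, 1], [0, 0, -0.44, 0, 1], [0, 0, -0.55, 0, 1], [0, 0, -0.75, 0, 1], [0, 0, -1.0, 0, 1], [0, 0, -1.2, 0, 1]]]'

```text
time: 7.98
tool_pos: [0.5892, 0.0436, 0.4419]
ee_rot: [3.139, -0.0, 1.377]
wrist_force: [-0.1, 0.2, -2.9]
width: 0.0259
finger_force: 30.0
```

Run:
```python
from h import *
o=telemetry.get_obs(); print(o['width'],o['finger_force'],o['wrist_force'],o['tool_pos'])
w=snap('wrist','w3');s=snap('scene','s3');np.savez('pics/w3.npz',**w);np.savez('pics/s3.npz',**s)
c=np.hstack([cv2.resize(s['image'][150:290,200:300],None,fx=4,fy=4,interpolation=2),cv2.resize(w['image'][100:380,180:380],None,fx=2,fy=2,interpolation=2)])
cv2.imwrite('pics/z3.png',c[:,:,::-1])
# tray recheck
hsv=cv2.cvtColor(s['image'],cv2.COLOR_RGB2HSV); k=cv2.inRange(hsv,(105,120,60),(125,255,255)); z=np.zeros_like(k); z[205:360,66:190]=k[205:360,66:190]
n,l,st,_=cv2.connectedComponentsWithStats(z); i=1+np.argmax(st[1:,4]); print(st[i])
print(cv2.minAreaRect(np.array([onz(s,*p[::-1],.008)[:2] for p in np.argwhere(l==i)],np.float32)))
go(.574,-.295,.44,90)
```

```text
0.025908744512187092 29.999274015426636 [-0.13075316  0.15650071 -2.87838577] [0.58920985 0.04363869 0.44192403]
[   69   219   106   133 10536]
((0.5148516297340393, -0.3493189811706543), (0.3453349471092224, 0.22057092189788818), 0.20285533368587494)
units [-6.705  1.001  0.046 -1.108] | pose [0.5893 0.0436 0.4423] [ 1.7976e+02 -5.0000e-02  7.8920e+01] t 8.07
```

View pics/z3.png

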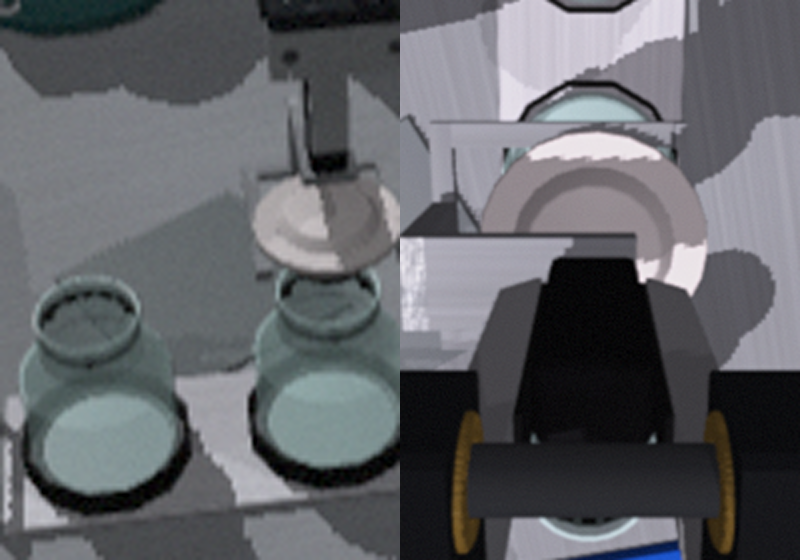

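Cap_b hangs level and centred on the tines, and carafe b's mouth at about (282,222) in the scene is open. The tray hasn't moved. Carrying the cap to the tray.

Emit:
apply_moves --moves '[[[-0.06, 0.01, 0, 0, 1], [-0.2, 0.03, 0, 0, 1], [-0.43, 0.07, 0, 0, 1], [-0.75, 0.12, 0, 0, 1], [-1.15, 0.18, 0, 0, 1], [-1.6, 0.26, 0, 0, 1], [-2.05, 0.33, 0, 0, 1], [-2.5, 0.4, 0, 0, 1], [-2.95, 0.47, 0, 0, 1], [-3.4, 0.55, 0, 0, 1]]]'

```text
time: 9.32
tool_pos: [0.5833, -0.1305, 0.4397]
ee_rot: [3.141, 0.0, 1.376]
wrist_force: [0.3, 0.2, -2.9]
width: 0.0257
finger_force: 30.0
```

Emit:
apply_moves --moves '[[[-0.45, 0.07, 0, 0, 1], [-0.9, 0.14, 0, 0, 1], [-1.35, 0.22, 0, 0, 1], [-1.8, 0.29, 0, 0, 1], [-2.25, 0.36, 0, 0, 1], [-2.7, 0.43, 0, 0, 1], [-3.15, 0.51, 0, 0, 1], [-3.6, 0.58, 0, 0, 1], [-4.0, 0.64, 0, 0, 1], [-4.35, 0.7, 0, 0, 1]]]'

```text
time: 10.58
tool_pos: [0.5761, -0.3501, 0.4395]
ee_rot: [-3.142, -0.0, 1.377]
wrist_force: [-0.2, 0.4, -2.2]
width: 0.026
finger_force: 30.0
```

Emit:
apply_moves --moves '[[[-0.3, 0.05, 0, 0, 1], [-0.55, 0.09, 0, 0, 1], [-0.75, 0.12, 0, 0, 1], [-0.9, 0.14, 0, 0, 1], [-1.0, 0.16, 0, 0, 1], [-1.06, 0.17, 0, 0, 1], [-1.1, 0.17, 0, 0, 1], [-1.1, 0.17, 0, 0, 1]]]'

```text
time: 11.58
tool_pos: [0.5739, -0.4042, 0.4397]
ee_rot: [3.142, -0.0, 1.377]
wrist_force: [-1.1, 0.3, -2.9]
width: 0.0259
finger_force: 30.0
```

Run:
```python
from h import *
o=telemetry.get_obs(); print(o['width'],o['finger_force'],o['wrist_force'],o['tool_pos'])
w=snap('wrist','w4');s=snap('scene','s4');np.savez('pics/w4.npz',**w);np.savez('pics/s4.npz',**s)
c=np.hstack([cv2.resize(s['image'][160:380,40:240],None,fx=2,fy=2,interpolation=2),cv2.resize(w['image'][100:320,180:380],None,fx=2,fy=2,interpolation=2)])
cv2.imwrite('pics/z4.png',c[:,:,::-1])
go(.574,-.405,.44,78.9)
```

```text
0.025881225504076996 29.999113082885742 [-1.09582561  0.3105668  -2.86114473] [ 0.57394045 -0.40415943  0.43968534]
units [-0.019  0.004 -0.005  0.003] | pose [ 0.574  -0.404   0.4398] [ 1.7999e+02 -1.0000e-02  7.8930e+01] t 11.68
```

View pics/z4.png

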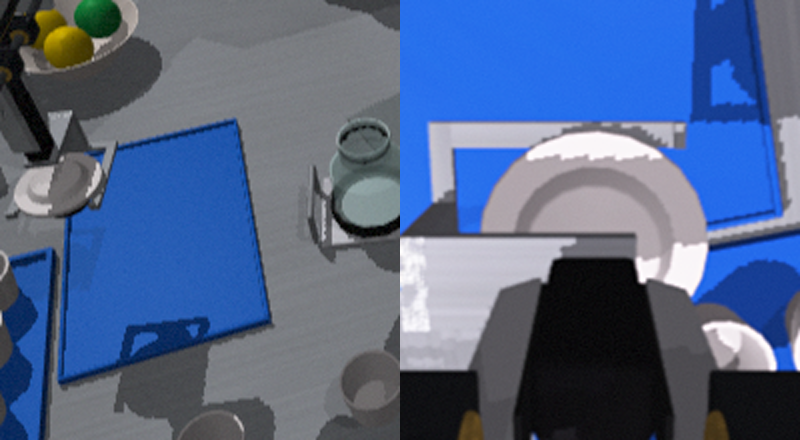

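Emit:
apply_moves --moves '[[[0, 0, 0.15, 0, 1], [0, 0, 0.5, 0, 1], [0, 0, 1.0, 0, 1], [0, 0, 1.6, 0, 1], [0, 0, 2.2, 0, 1], [0, 0, 2.6, 0, 1], [0, 0, 2.75, 0, 1], [0, 0, 2.83, 0, 1], [0, 0, 2.9, 0, 1], [0, 0, 2.96, 0, 1]]]'

```text
time: 12.92
tool_pos: [0.5741, -0.4044, 0.2928]
ee_rot: [3.14, 0.001, 1.377]
wrist_force: [-0.7, 0.5, -1.3]
width: 0.0263
finger_force: 30.0
```

Emit:
apply_moves --moves '[[[0, 0, 0.06, 0, 1], [0, 0, 0.12, 0, 1], [0, 0, 0.14, 0, 1], [0, 0, 0.14, 0, 1]]]'

```text
time: 13.42
tool_pos: [0.5739, -0.4042, 0.2845]
ee_rot: [-3.141, -0.0, 1.377]
wrist_force: [0.0, -0.5, -2.3]
width: 0.0257
finger_force: 30.0
```

Run:
```python
from h import *
o=telemetry.get_obs(); print(o['width'],o['finger_force'],o['wrist_force'],o['tool_pos'])
w=snap('wrist','w5');s=snap('scene','s5');np.savez('pics/w5.npz',**w)
print([ (proj(s,[.574,-.404,z])).round(1) for z in (.029,.035)])
m=cv2.inRange(cv2.cvtColor(s['image'],cv2.COLOR_RGB2HSV),(0,0,90),(180,60,255));
```

```text
0.02565102651416484 29.99923825263977 [ 0.01846011 -0.46698242 -2.31372042] [ 0.57392588 -0.4042304   0.2845337 ]
[array([ 92.8, 295.9]), array([ 91.9, 294.3])]
```

Emit:
apply_moves --moves '[[[0, -0.1, 0, 0, 1], [0, -0.3, 0, 0, 1], [0, -0.55, 0, 0, 1], [0, -0.85, 0, 0, 1], [0, -1.2, 0, 0, 1], [0, -1.55, 0, 0, 1], [0, -1.8, 0, 0, 1], [0, -1.9, 0, 0, 1], [0, -1.9, -0.5, 0, 1], [0, -1.9, -1.2, 0, 1]]]'

```text
time: 14.78
tool_pos: [0.4805, -0.3858, 0.3438]
ee_rot: [-3.139, -0.002, 1.377]
wrist_force: [0.5, 0.5, -2.2]
width: 0.026
finger_force: 30.0
```

Run:
```python
from h import *
s=snap('scene','s6');d=snap('side','d6')
c=np.hstack([cv2.resize(s['image'][160:380,40:240],None,fx=2,fy=2,interpolation=2),cv2.resize(d['image'][200:420,260:460],None,fx=2,fy=2,interpolation=2)])
cv2.imwrite('pics/z6.png',c[:,:,::-1])
# pre-pose for cap a, 120 mm before
print(np.array([.6163,.1805])-.12*np.array([.981,-.193]))
go(.4986,.2037,.379,78.9)
```

```text
[0.49858 0.20366]
units [ 1.1651e+01 -1.9310e+00 -5.8200e-01  2.0000e-03] | pose [ 0.4814 -0.3866  0.3499] [179.5    0.3   78.92] t 14.88
```

View pics/z6.png

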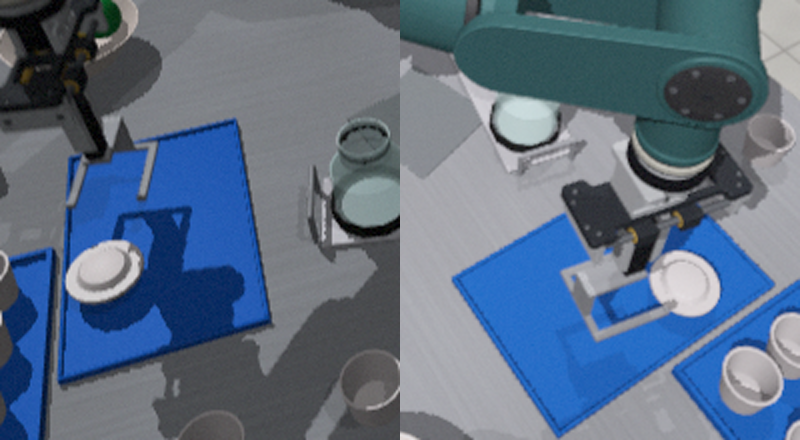

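Cap_b stands upright on the tray, around (92,295) in the scene image. Going for cap_a.

Emit:
apply_moves --moves '[[[0.0, -0.1, -0.6, 0, 1], [0.2, -0.15, -1.2, 0, 1], [0.7, -0.25, -1.5, 0, 1], [1.4, -0.35, -1.5, 0, 1], [2.3, -0.5, -1.5, 0, 1], [3.3, -0.65, -1.5, 0, 1], [4.3, -0.8, -1.5, 0, 1], [5.3, -0.95, -1.5, 0, 1], [6.3, -1.1, -1.5, 0, 1], [7.3, -1.25, -1.5, 0, 1]]]'

```text
time: 16.12
tool_pos: [0.4886, -0.0131, 0.4183]
ee_rot: [-3.14, -0.001, 1.378]
wrist_force: [-0.3, -0.4, -1.7]
width: 0.0258
finger_force: 30.0
```

Emit:
apply_moves --moves '[[[0.9, -0.14, 0, 0, 1], [1.8, -0.28, 0, 0, 1], [2.6, -0.4, 0, 0, 1], [3.3, -0.5, 0, 0, 1], [3.9, -0.6, 0.2, 0, 1], [4.2, -0.66, 0.5, 0, 1], [4.35, -0.68, 0.8, 0, 1], [4.35, -0.68, 0.9, 0, 1], [4.35, -0.68, 0.9, 0, 1]]]'

```text
time: 17.25
tool_pos: [0.498, 0.2034, 0.374]
ee_rot: [-3.141, 0.001, 1.376]
wrist_force: [-0.9, 1.1, -1.0]
width: 0.0258
finger_force: 30.0
```

Run:
```python
from h import *
w=snap('wrist','w7');np.savez('pics/w7.npz',**w)
go(.4986,.2037,.379,78.9)
o=telemetry.get_obs(); tcp=o['tool_pos'][:2]; Y=o['ee_rot'][2]
px=np.array([np.sin(Y),-np.cos(Y)]); py=np.array([-px[1],px[0]])
# cap a predicted pixel, then rim ellipse from gray mask vs w2's look (centre predicted)
print(proj(w,[.6163,.1805,.132]))
g=cv2.cvtColor(w['image'],cv2.COLOR_RGB2HSV)
m=cv2.inRange(g,(0,0,60),(12,40,255))|cv2.inRange(g,(165,0,60),(180,60,255))
m[:,:380]=0; m[:140]=0; m[310:]=0
m=cv2.morphologyEx(m,cv2.MORPH_OPEN,np.ones((5,5)))
n,l,st,c=cv2.connectedComponentsWithStats(m); i=1+np.argmax(st[1:,4]); print(st[i],c[i])
C=max(cv2.findContours(np.uint8(l==i),0,2)[0],key=cv2.contourArea); e=cv2.fitEllipse(cv2.convexHull(C)); print(e)
X=onz(w,*e[0],.132); d=X[:2]-tcp; print(X,'fwd',d@px,'left',d@py)
# tine row: gradient along column 260
col=cv2.cvtColor(w['image'],cv2.COLOR_RGB2GRAY)[145:190,240:300].mean(1).round(); print(col)
```

```text
units [ 0.008  0.007 -0.085 -0.006] | pose [0.4982 0.2034 0.3748] [1.7999e+02 1.0000e-02 7.8840e+01] t 17.3
[453.79798275 229.04090977]Traceback (most recent call last):
  File "<stdin>", line 12, in <module>
    return _wrapfunc(a, 'argmax', axis=axis, out=out, **kwds)
    return bound(*args, **kwds)
ValueError: attempt to get argmax of an empty sequence
```

```bash
cat > cap.py <<'E'
from h import *
w=dict(np.load('pics/w7.npz')); im=w['image']
for p in [(453,229),(453,190),(420,229),(400,180),(490,170),(453,300)]: print(p, im[p[1],p[0]], cv2.cvtColor(im,cv2.COLOR_RGB2HSV)[p[1],p[0]])
cv2.imwrite('pics/z7.png',im[140:400,180:560,::-1])
E
python3 cap.py
```

```text
(453, 229) [247 241 245] [160   6 247]
(453, 190) [120 114 119] [155  13 120]
(420, 229) [237 230 235] [159   8 237]
(400, 180) [213 232 234] [ 93  23 234]
(490, 170) [103 102 110] [124  19 110]
(453, 300) [105 103 111] [128  18 111]
```

View pics/z7.png

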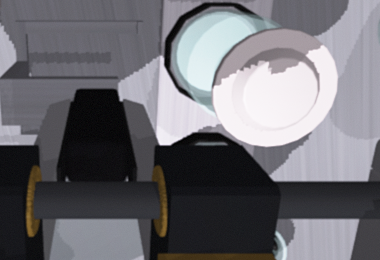

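The cap_a rim is centred at about (454,227), within 1–2 px of the prediction. Inserting the fork.

Emit:
apply_moves --moves '[[[0.02, 0.2, -0.08, 0, 1], [0.02, 0.6, -0.08, 0, 1], [0.02, 1.0, -0.08, 0, 1], [0.02, 1.35, -0.08, 0, 1], [0.02, 1.7, -0.08, 0, 1], [0.02, 2.0, -0.08, 0, 1], [0.02, 2.25, -0.08, 0, 1], [0.02, 2.4, -0.08, 0, 1], [0.02, 2.4, -0.08, 0, 1]]]'

```text
time: 18.42
tool_pos: [0.6163, 0.1819, 0.3785]
ee_rot: [-3.141, 0.0, 1.377]
wrist_force: [-0.3, 0.6, -2.9]
width: 0.0258
finger_force: 30.0
```

Emit:
apply_moves --moves '[[[0, 0, -0.1, 0, 1], [0, 0, -0.2, 0, 1], [0, 0, -0.25, 0, 1], [0, 0, -0.3, 0, 1], [0, 0, -0.36, 0, 1], [0, 0, -0.44, 0, 1], [0, 0, -0.55, 0, 1], [0, 0, -0.75, 0, 1], [0, 0, -1.0, 0, 1], [0, 0, -1.2, 0, 1]]]'

```text
time: 19.68
tool_pos: [0.6158, 0.1821, 0.4413]
ee_rot: [3.139, -0.001, 1.377]
wrist_force: [0.0, 0.0, -2.5]
width: 0.0257
finger_force: 30.0
```

Run:
```python
from h import *
o=telemetry.get_obs(); print(o['width'],o['finger_force'],o['wrist_force'],o['tool_pos'])
w=snap('wrist','w8');s=snap('scene','s8');np.savez('pics/w8.npz',**w);np.savez('pics/s8.npz',**s)
a=dict(np.load('pics/w3.npz'))['image']
print('diff to good hang (cap region)',np.abs(a[160:230,220:330].astype(int)-w['image'][160:230,220:330]).mean())
for im in (a,w['image']):
    print(im[150:235:6,290].mean(1).round())
hsv=cv2.cvtColor(s['image'],cv2.COLOR_RGB2HSV); k=cv2.inRange(hsv,(105,120,60),(125,255,255)); z=np.zeros_like(k); z[205:360,66:190]=k[205:360,66:190]
n,l,st,_=cv2.connectedComponentsWithStats(z); i=1+np.argmax(st[1:,4]); 
print(cv2.minAreaRect(np.array([onz(s,*p[::-1],.008)[:2] for p in np.argwhere(l==i)],np.float32)))
go(.574,-.29,.44,78.9)
```

```text
0.02571738630712718 29.99934285879135 [ 0.03205387  0.0067765  -2.48542649] [0.61576863 0.18206395 0.44130012]
diff to good hang (cap region) 29.283290043290044
[101. 192. 111. 202. 231. 167. 115. 112. 146. 144. 142.  94.  95.  63.
   7.]
[109. 216.  99. 128. 162. 162. 138. 129. 165. 163. 162. 108. 109.  72.
   9.]
((0.5148385763168335, -0.34907466173171997), (0.34543099999427795, 0.2209552377462387), 0.2574576139450073)
units [-9.427e+00  9.940e-01  3.400e-02  1.000e-03] | pose [0.6159 0.1821 0.4417] [ 1.7975e+02 -1.1000e-01  7.8910e+01] t 19.77
```

Cap_a hangs the same way as cap_b did. Carrying it over.

Emit:
apply_moves --moves '[[[-0.06, 0.01, 0, 0, 1], [-0.2, 0.02, 0, 0, 1], [-0.43, 0.05, 0, 0, 1], [-0.75, 0.08, 0, 0, 1], [-1.15, 0.12, 0, 0, 1], [-1.6, 0.17, 0, 0, 1], [-2.1, 0.22, 0, 0, 1], [-2.6, 0.27, 0, 0, 1], [-3.1, 0.33, 0, 0, 1], [-3.6, 0.38, 0, 0, 1]]]'

```text
time: 21.02
tool_pos: [0.5995, -0.0003, 0.4389]
ee_rot: [3.141, 0.0, 1.376]
wrist_force: [0.1, -0.5, -2.7]
width: 0.0258
finger_force: 30.0
```

Emit:
apply_moves --moves '[[[-0.5, 0.05, 0, 0, 1], [-1.0, 0.11, 0, 0, 1], [-1.5, 0.16, 0, 0, 1], [-2.0, 0.21, 0, 0, 1], [-2.5, 0.26, 0, 0, 1], [-3.0, 0.32, 0, 0, 1], [-3.5, 0.37, 0, 0, 1], [-3.95, 0.42, 0, 0, 1], [-4.35, 0.46, 0, 0, 1], [-4.7, 0.5, 0, 0, 1]]]'

```text
time: 22.28
tool_pos: [0.5791, -0.2349, 0.4387]
ee_rot: [3.142, -0.0, 1.377]
wrist_force: [0.3, -0.1, -2.6]
width: 0.026
finger_force: 30.0
```

Emit:
apply_moves --moves '[[[-0.3, 0.03, 0, 0, 1], [-0.55, 0.06, 0, 0, 1], [-0.75, 0.08, 0, 0, 1], [-0.9, 0.1, 0, 0, 1], [-1.0, 0.11, 0, 0, 1], [-1.08, 0.11, 0, 0, 1], [-1.13, 0.11, 0, 0, 1], [-1.13, 0.11, 0, 0, 1]]]'

```text
time: 23.28
tool_pos: [0.5738, -0.2901, 0.4387]
ee_rot: [3.142, -0.0, 1.377]
wrist_force: [0.5, -0.1, -2.6]
width: 0.0259
finger_force: 30.0
```

Run:
```python
from h import *
go(.574,-.29,.285,78.9)
w=snap('wrist');a=dict(np.load('pics/w3.npz'))['image']
for im in (a,w['image']):
    print(im[150:235:6,290].mean(1).round())
s=snap('scene','s9')
hsv=cv2.cvtColor(s['image'],cv2.COLOR_RGB2HSV); k=cv2.inRange(hsv,(105,120,60),(125,255,255)); z=np.zeros_like(k); z[205:360,66:190]=k[205:360,66:190]
n,l,st,_=cv2.connectedComponentsWithStats(z); i=1+np.argmax(st[1:,4]); 
print(cv2.minAreaRect(np.array([onz(s,*p[::-1],.008)[:2] for p in np.argwhere(l==i)],np.float32)))
```

```text
units [3.000e-03 3.000e-03 3.073e+00 1.000e-03] | pose [ 0.5738 -0.2901  0.4387] [ 1.800e+02 -1.000e-02  7.891e+01] t 23.27
[101. 192. 111. 202. 231. 167. 115. 112. 146. 144. 142.  94.  95.  63.
   7.]
[114. 116. 162. 167. 238. 172. 130. 121. 155. 154. 154. 101.  99.  65.
  11.]
((0.5148496627807617, -0.34937554597854614), (0.3453682065010071, 0.2204054445028305), 0.23027262091636658)
```

Emit:
apply_moves --moves '[[[0, 0, 0.15, 0, 1], [0, 0, 0.5, 0, 1], [0, 0, 1.0, 0, 1], [0, 0, 1.6, 0, 1], [0, 0, 2.2, 0, 1], [0, 0, 2.6, 0, 1], [0, 0, 2.75, 0, 1], [0, 0, 2.83, 0, 1], [0, 0, 2.9, 0, 1], [0, 0, 2.96, 0, 1]]]'

```text
time: 24.62
tool_pos: [0.5741, -0.2902, 0.2918]
ee_rot: [3.139, 0.001, 1.377]
wrist_force: [0.5, 0.6, -2.3]
width: 0.0262
finger_force: 30.0
```

Emit:
apply_moves --moves '[[[0, 0, 0.06, 0, 1], [0, 0, 0.11, 0, 1], [0, 0, 0.11, 0, 1], [0, 0, 0.11, 0, 1]]]'

```text
time: 25.12
tool_pos: [0.5739, -0.2901, 0.2852]
ee_rot: [3.141, -0.0, 1.377]
wrist_force: [0.1, 0.6, -1.6]
width: 0.0259
finger_force: 30.0
```

Emit:
apply_moves --moves '[[[0, -0.1, 0, 0, 1], [0, -0.3, 0, 0, 1], [0, -0.55, 0, 0, 1], [0, -0.85, 0, 0, 1], [0, -1.2, 0, 0, 1], [0, -1.55, 0, 0, 1], [0, -1.8, 0, 0, 1], [0, -1.9, 0, 0, 1], [0, -1.9, -0.5, 0, 1], [0, -1.9, -1.2, 0, 1]]]'

```text
time: 26.38
tool_pos: [0.4804, -0.2717, 0.3445]
ee_rot: [-3.139, -0.001, 1.377]
wrist_force: [1.7, -0.0, -1.5]
width: 0.0256
finger_force: 30.0
```

Run:
```python
from h import *
s=snap('scene','s10');d=snap('side','d10')
c=np.hstack([cv2.resize(s['image'][160:380,40:240],None,fx=2,fy=2,interpolation=2),cv2.resize(d['image'][200:420,200:460],None,fx=1.5,fy=2,interpolation=2)])
cv2.imwrite('pics/z10.png',c[:,:,::-1])
go(.435,.001,.330,90)
```

```text
units [ 5.187 -1.964  0.401 -1.108] | pose [ 0.4815 -0.2724  0.35  ] [179.48   0.22  78.92] t 26.48
```

View pics/z10.png

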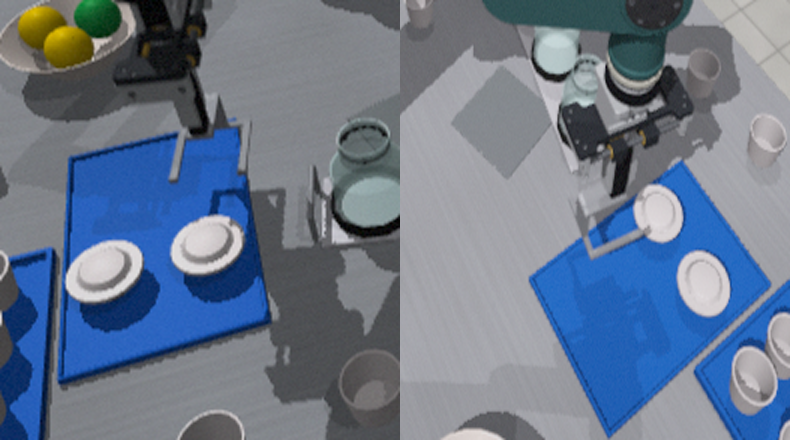

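Both caps stand upright on the tray, at about (92,295) and (144,283) in the full scene image. Parking the puller on its mat.

Emit:
apply_moves --moves '[[[0.1, -0.2, -0.2, 0, 1], [0.4, -0.5, -0.3, 0, 1], [0.9, -0.9, -0.3, 0, 1], [1.6, -1.2, -0.3, 0, 1], [2.4, -1.4, -0.3, 0, 1], [3.2, -1.55, -0.2, 0, 1], [4.0, -1.65, 0.0, 0, 1], [4.7, -1.72, 0.2, 0, 1], [5.1, -1.72, 0.4, 0, 1], [5.19, -1.72, 0.6, 0, 1]]]'

```text
time: 27.72
tool_pos: [0.4453, 0.0005, 0.3135]
ee_rot: [-3.139, 0.0, 1.38]
wrist_force: [0.3, -0.3, -1.8]
width: 0.0259
finger_force: 30.0
```

Run:
```python
from h import *
go(.447,-.001,.274,78.9)
```

```text
units [-0.023  0.039  0.789  0.015] | pose [0.4453 0.0005 0.3135] [-1.7985e+02  1.0000e-02  7.9050e+01] t 27.73
```

Emit:
apply_moves --moves '[[[0, 0.02, 0.2, 0, 1], [0, 0.02, 0.4, 0, 1], [0, 0.02, 0.55, 0, 1], [0, 0.02, 0.62, 0, 1], [0, 0.02, 0.66, 0, 1], [0, 0.02, 0.66, 0, 1], [0, 0.02, 0.66, 0, 1]]]'

```text
time: 28.6
tool_pos: [0.4473, -0.0009, 0.2825]
ee_rot: [3.141, -0.0, 1.377]
wrist_force: [-0.3, -0.2, -2.3]
width: 0.0258
finger_force: 30.0
```

Run:
```python
from h import *
go(.447,-.001,.274,78.9); print(telemetry.get_obs()['wrist_force'])
```

```text
units [-0.004 -0.004  0.17   0.001] | pose [ 0.4473 -0.0009  0.2825] [ 1.7996e+02 -1.0000e-02  7.8910e+01] t 28.6
[-0.28618414 -0.18042016 -2.25557372]
```

Lowering the last 8 mm, then opening and rising.

Emit:
apply_moves --moves '[[[0, 0, 0.06, 0, 1], [0, 0, 0.12, 0, 1], [0, 0, 0.16, 0, 1], [0, 0, 0.17, 0, 1], [0, 0, 0.17, 0, 1], [0, 0, 0.17, 0, 0], [0, 0, 0.17, 0, 0], [0, 0, 0.17, 0, 0], [0, 0, 0.17, 0, 0], [0, 0, 0.17, 0, 0]]]'

```text
time: 29.85
tool_pos: [0.4471, -0.0008, 0.2736]
ee_rot: [-3.142, -0.0, 1.377]
wrist_force: [0.1, 0.7, -0.3]
width: 0.0723
finger_force: 0.0
```

Emit:
apply_moves --moves '[[[0, 0, 0.1, 0, 0], [0, 0, 0, 0, 0], [0, 0, -0.4, 0, 0], [0, 0, -1.0, 0, 0], [0, 0, -1.8, 0, 0], [0, 0, -2.8, 0, 0], [0, 0, -3.4, 0, 0], [0, 0, -3.6, 0, 0]]]'

```text
time: 30.85
tool_pos: [0.4471, -0.0008, 0.4562]
ee_rot: [3.137, -0.0, 1.377]
wrist_force: [0.6, -0.2, 0.3]
width: 0.094
finger_force: 0.0
```

Run:
```python
from h import *
w=snap('wrist','w11'); np.savez('pics/w11.npz',**w)
o=telemetry.get_obs(); print(o['width'],o['wrist_force'])
go(.469,.385,.48,78.9)
print('handle top exp',proj(w,[.4473,-.001,.129]))
g=cv2.cvtColor(w['image'],cv2.COLOR_RGB2GRAY); u,v=proj(w,[.4473,-.001,.129]).astype(int)
m=np.uint8(g<30); z=np.zeros_like(m); z[v-45:v+35,u-45:u+45]=m[v-45:v+35,u-45:u+45]
n,l,st,c=cv2.connectedComponentsWithStats(z); i=1+np.argmax(st[1:,4]); print(st[i],c[i])
```

```text
0.09388508518095189 [ 0.70134555 -0.37168175  0.25483438]
units [ 7.657e+00 -1.055e+00 -4.780e-01  2.000e-03] | pose [ 0.4472 -0.0008  0.4561] [ 1.7977e+02 -2.0000e-02  7.8920e+01] t 30.9
handle top exp [274.66317349 201.68055103]
[262 179  27  32 785] [274.54012739 194.96815287]
```

Run:
```python
from h import *
def ld(n): return dict(np.load('pics/%s0.npz'%n))
S,D=ld('scene'),ld('side')
C1=lambda u,v:(320+(u+.5)/3-.5,120+(v+.5)/3-.5)
C2=lambda u,v:(165+(u+.5)/3-.5,120+(v+.5)/3-.5)
def tri(p,q):
    M=np.zeros((3,3));b=np.zeros(3)
    for o,d in (ray(S,*p),ray(D,*q)):
        d=d/np.linalg.norm(d);P=np.eye(3)-np.outer(d,d);M+=P;b+=P@o
    return np.linalg.solve(M,b).round(3)
print('brown',tri(C1(155,54),C2(54,120)),'smallblack',tri(C1(285,123),C2(107,78)),'orange',tri(C1(327,216),C2(228,62)))
go(.45,.33,.49,100)
```

```text
brown [0.352 0.402 0.136] smallblack [0.449 0.495 0.096] orange [0.584 0.449 0.098]
units [ 6.504 -1.216 -0.678 -2.108] | pose [ 0.4472 -0.0008  0.4561] [ 1.7977e+02 -2.0000e-02  7.8920e+01] t 30.9
```

Emit:
apply_moves --moves '[[[0.2, 0, -0.2, 0, 0], [0.7, -0.08, -0.5, 0, 0], [1.5, -0.2, -0.5, 0, 0], [2.5, -0.35, -0.5, 0, 0], [3.5, -0.5, -0.5, 0, 0], [4.5, -0.62, -0.5, 0, 0], [5.5, -0.76, -0.5, 0, 0], [6.5, -0.9, -0.5, 0, 0], [7.3, -1.0, -0.5, 0, 0], [7.66, -1.06, -0.5, 0, 0]]]'

```text
time: 32.15
tool_pos: [0.4684, 0.3877, 0.4763]
ee_rot: [-3.138, 0.003, 1.38]
wrist_force: [0.7, 0.1, -0.2]
width: 0.0942
finger_force: 0.0
```

Emit:
apply_moves --moves '[[[0, 0, 0, 0, 0], [0, 0, 0, 0, 0]]]'

```text
time: 32.4
tool_pos: [0.4689, 0.3842, 0.4787]
ee_rot: [3.142, 0.001, 1.376]
wrist_force: [1.3, -1.4, 0.1]
width: 0.094
finger_force: 0.0
```

Run:
```python
from h import *
w=snap('wrist','w12'); np.savez('pics/w12.npz',**w)
go(.469,.385,.48,78.9)
for z in (.222,.146): print(z,proj(w,[.469,.385,z]))
g=cv2.cvtColor(w['image'],cv2.COLOR_RGB2GRAY); u,v=proj(w,[.469,.385,.146]).astype(int); print((g<30)[v-60:v+60,u-70:u+70].sum())
cv2.imwrite('pics/z12.png',cv2.resize(w['image'][100:340,150:400],None,fx=2,fy=2)[:,:,::-1])
```

```text
units [ 0.021 -0.002 -0.019 -0.008] | pose [0.4689 0.3839 0.479 ] [1.7998e+02 1.0000e-02 7.8820e+01] t 32.45
0.222 [275.93559544 222.29539686]
0.146 [276.01357438 198.96936147]
3635
```

View pics/z12.png

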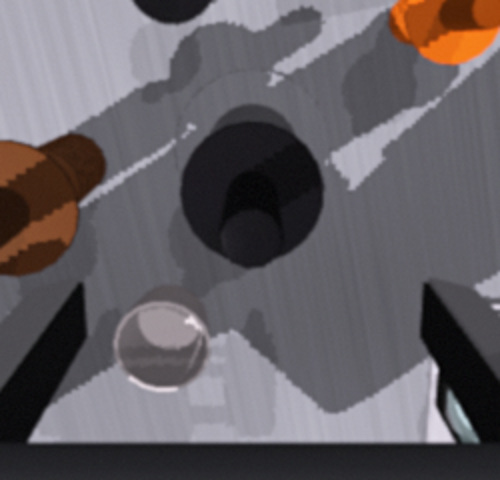

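The brush guard is centred near (276,197) with the handle top at (276,218), about 1.7 mm toward tool +x of the estimate. The fingers are clear of the cup and look-alikes. Descending to grip.

Emit:
apply_moves --moves '[[[0.05, 0, 0.3, 0, 0], [0.05, 0, 0.8, 0, 0], [0.05, 0, 1.3, 0, 0], [0.05, 0, 1.8, 0, 0], [0.05, 0, 2.1, 0, 0], [0.05, 0, 2.18, 0, 0], [0.05, 0, 2.18, 0, 1], [0.05, 0, 2.18, 0, 1], [0.05, 0, 2.18, 0, 1], [0.05, 0, 2.18, 0, 1]]]'

```text
time: 33.7
tool_pos: [0.4693, 0.3877, 0.3702]
ee_rot: [3.141, -0.001, 1.377]
wrist_force: [-0.1, 0.2, 0.3]
width: 0.0576
finger_force: 0.0
```

Emit:
apply_moves --moves '[[[0, 0, 0, 0, 1], [0, 0, 0, 0, 1], [0, 0, 0, 0, 1], [0, 0, 0, 0, 1], [0, 0, 0, 0, 1], [0, 0, 0, 0, 1]]]'

```text
time: 34.45
tool_pos: [0.4692, 0.3877, 0.3696]
ee_rot: [-3.141, 0.0, 1.377]
wrist_force: [0.3, 0.1, -0.1]
width: 0.0236
finger_force: 30.0
```

Run:
```python
from h import *
o=telemetry.get_obs(); print(o['width'],o['finger_force'],o['wrist_force'])
go(.469,.385,.53,78.9)
go(.6163,.1805,.53,78.9)
```

```text
0.023618436763563167 29.999964237213135 [ 0.2894113   0.10371682 -0.09790654]
units [-5.300e-02  6.000e-03 -3.207e+00  2.000e-03] | pose [0.4692 0.3877 0.3696] [-179.99    0.     78.92] t 34.45
units [-3.501e+00  3.684e+00 -3.207e+00  2.000e-03] | pose [0.4692 0.3877 0.3696] [-179.99    0.     78.92] t 34.45
```

Emit:
apply_moves --moves '[[[0, 0, -0.1, 0, 1], [0, 0, -0.4, 0, 1], [0, 0, -0.8, 0, 1], [0, 0, -1.3, 0, 1], [0, 0, -1.8, 0, 1], [0, 0, -2.3, 0, 1], [0, 0, -2.7, 0, 1], [0, 0, -3.0, 0, 1], [0, 0, -3.2, 0, 1], [0, 0, -3.2, 0, 1]]]'

```text
time: 35.7
tool_pos: [0.4692, 0.3876, 0.5306]
ee_rot: [3.141, -0.001, 1.377]
wrist_force: [-0.3, 0.2, -0.9]
width: 0.0238
finger_force: 30.0
```

Emit:
apply_moves --moves '[[[-0.2, 0.2, 0, 0, 1], [-0.6, 0.6, 0, 0, 1], [-1.1, 1.15, 0, 0, 1], [-1.7, 1.75, 0, 0, 1], [-2.3, 2.4, 0, 0, 1], [-2.8, 2.95, 0, 0, 1], [-3.2, 3.4, 0, 0, 1], [-3.45, 3.63, 0, 0, 1], [-3.5, 3.68, 0, 0, 1], [-3.5, 3.68, 0, 0, 1]]]'

```text
time: 36.95
tool_pos: [0.6159, 0.1809, 0.5296]
ee_rot: [-3.141, -0.0, 1.378]
wrist_force: [0.6, 0.7, 0.3]
width: 0.0238
finger_force: 30.0
```

Run:
```python
from h import *
o=telemetry.get_obs(); print(o['width'],o['finger_force'],o['wrist_force'])
go(.6163,.1808,.528,78.9)
s=snap('scene','s13');d=snap('side','d13');np.savez('pics/s13.npz',**s);np.savez('pics/d13.npz',**d)
p=o['tool_pos']
for n,x in (('s',s),('d',d)): print(n,'tip',proj(x,[p[0],p[1],p[2]-.3626]),'mouth',proj(x,[.6163,.1808,.128]))
def cr(x,c): u,v=c.astype(int); return cv2.resize(x['image'][v-60:v+60,u-45:u+45],None,fx=4,fy=4,interpolation=2)
cv2.imwrite('pics/z13.png',np.hstack([cr(s,proj(s,[.6163,.1808,.14])),cr(d,proj(d,[.6163,.1808,.14]))])[:,:,::-1])
```

```text
0.023830556909885486 29.99986231327057 [0.5521395  0.67250612 0.294459  ]
units [0.    0.008 0.033 0.005] | pose [0.6159 0.1809 0.5296] [-1.7997e+02 -2.0000e-02  7.8950e+01] t 36.95
s tip [341.93214277 203.06756154] mouth [340.64332542 215.58548525]
d tip [288.47868347 162.66317126] mouth [288.33950336 172.26707671]
```

View pics/z13.png

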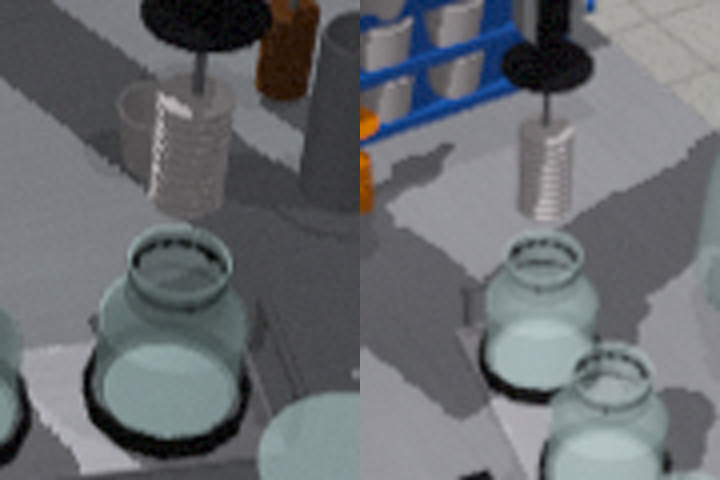

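The brush hangs straight, centred over carafe a's open mouth at about (340,215) in the scene. Scrubbing carafe a.

Emit:
apply_moves --moves '[[[0, 0, 0.3, 0, 1], [0, 0, 0.6, 0, 1], [0, 0, 0.9, 0, 1], [0, 0, 1.2, 0, 1], [0, 0, 1.5, 0, 1], [0, 0, 1.9, 0, 1], [0, 0, 2.3, 0, 1], [0, 0, 2.7, 0, 1], [0, 0, 2.9, 0, 1], [0, 0, 2.9, 0, 1]]]'

```text
time: 38.3
tool_pos: [0.6161, 0.1805, 0.3836]
ee_rot: [-3.14, 0.001, 1.377]
wrist_force: [0.2, 0.4, -1.3]
width: 0.0234
finger_force: 30.0
```

Run:
```python
from h import *
o=telemetry.get_obs(); print(o['width'],o['finger_force'],o['wrist_force'],o['tool_pos'],'tip in carafe',o['tool_pos'][2]-.3626-.008)
s=snap('scene');  p=o['tool_pos']
# guard/handle check against brush slip: darkest blob centroid near predicted guard
u,v=proj(s,[p[0],p[1],p[2]-.3626+.139]).astype(int); g=cv2.cvtColor(s['image'],cv2.COLOR_RGB2GRAY)[v-25:v+25,u-30:u+30]
a=np.argwhere(g<28); print((u,v),(a[:,1].min()+u-30,a[:,1].max()+u-30,a[:,0].max()+v-25), 'guard front edge exp', proj(s,[p[0]+.034*.71/.75,p[1]-.034*.23/.75,p[2]-.3626+.137]))
```

```text
0.023425069771132165 29.99982386827469 [ 0.19313891  0.43855229 -1.31393336] [0.61607284 0.18046456 0.38357705] tip in carafe 0.012977050370842132
(np.int64(341), np.int64(205)) (np.int64(327), np.int64(355), np.int64(216)) guard front edge exp [343.37333392 216.19515835]
```

The brush hasn't slipped, and the tip is 13 mm above the carafe origin. Next: up to the shoulder and back down.

Emit:
apply_moves --moves '[[[0, 0, -0.5, 0, 1], [0, 0, -1.0, 0, 1], [0, 0, -1.5, 0, 1], [0, 0, -1.6, 0, 1], [0, 0, -1.6, 0, 1], [0, 0, -1.2, 0, 1], [0, 0, -0.7, 0, 1], [0, 0, -0.2, 0, 1], [0, 0, 0, 0, 1], [0, 0, 0, 0, 1]]]'

```text
time: 39.6
tool_pos: [0.616, 0.1805, 0.3831]
ee_rot: [-3.139, 0.001, 1.377]
wrist_force: [-0.5, 0.2, -1.5]
width: 0.0236
finger_force: 30.0
```

Emit:
apply_moves --moves '[[[0, 0, 0, 0, 1], [0, 0, -0.5, 0, 1], [0, 0, -1.0, 0, 1], [0, 0, -1.5, 0, 1], [0, 0, -2.0, 0, 1], [0, 0, -2.5, 0, 1], [0, 0, -2.8, 0, 1], [0, 0, -2.9, 0, 1], [0, 0, -2.9, 0, 1]]]'

```text
time: 40.72
tool_pos: [0.616, 0.1805, 0.5304]
ee_rot: [3.14, -0.001, 1.377]
wrist_force: [0.3, -0.3, -1.5]
width: 0.0234
finger_force: 30.0
```

Run:
```python
from h import *
o=telemetry.get_obs(); print(o['width'],o['finger_force'],o['wrist_force'],o['tool_pos'])
go(.5893,.0434,.528,78.9)
s=snap('scene')
hsv=cv2.cvtColor(s['image'],cv2.COLOR_RGB2HSV)
m=cv2.inRange(hsv,(105,120,60),(125,255,255)); z=np.zeros_like(m); z[205:360,66:190]=m[205:360,66:190]
print(cv2.boundingRect(z), cv2.countNonZero(z))
```

```text
0.023417749868943134 29.999772906303406 [ 0.25080789 -0.25215575 -1.48498708] [0.61603773 0.18048161 0.53041192]
units [-2.793e+00  3.000e-03  4.800e-02  1.000e-03] | pose [0.616  0.1805 0.5304] [ 1.7992e+02 -4.0000e-02  7.8910e+01] t 40.73
(66, 217, 119, 132) 8566
```

Emit:
apply_moves --moves '[[[-0.15, 0, 0, 0, 1], [-0.5, 0, 0, 0, 1], [-1.0, 0, 0, 0, 1], [-1.6, 0, 0, 0, 1], [-2.2, 0, 0, 0, 1], [-2.6, 0, 0, 0, 1], [-2.77, 0, 0, 0, 1], [-2.8, 0, 0, 0, 1], [-2.8, 0, 0.05, 0, 1], [-2.8, 0, 0.1, 0, 1]]]'

```text
time: 42.02
tool_pos: [0.5894, 0.0439, 0.5243]
ee_rot: [-3.141, -0.0, 1.378]
wrist_force: [-0.4, -0.4, -1.1]
width: 0.0236
finger_force: 30.0
```

Emit:
apply_moves --moves '[[[0, 0, 0.2, 0, 1], [0, 0, 0.5, 0, 1], [0, 0, 0.8, 0, 1], [0, 0, 1.1, 0, 1], [0, 0, 1.4, 0, 1], [0, 0, 1.8, 0, 1], [0, 0, 2.2, 0, 1], [0, 0, 2.6, 0, 1], [0, 0, 2.8, 0, 1], [0, 0, 2.8, 0, 1]]]'

```text
time: 43.28
tool_pos: [0.5891, 0.0431, 0.3836]
ee_rot: [-3.14, 0.0, 1.377]
wrist_force: [-0.4, -0.1, -1.1]
width: 0.0236
finger_force: 30.0
```

Emit:
apply_moves --moves '[[[0, 0, 0, 0, 1], [0, 0, -0.5, 0, 1], [0, 0, -1.0, 0, 1], [0, 0, -1.5, 0, 1], [0, 0, -1.6, 0, 1], [0, 0, -1.6, 0, 1], [0, 0, -1.1, 0, 1], [0, 0, -0.5, 0, 1], [0, 0, 0, 0, 1], [0, 0, 0, 0, 1]]]'

```text
time: 44.52
tool_pos: [0.5886, 0.0432, 0.3803]
ee_rot: [-3.133, 0.001, 1.377]
wrist_force: [-0.4, 0.2, -1.5]
width: 0.0235
finger_force: 30.0
```

Emit:
apply_moves --moves '[[[0, 0, 0, 0, 1], [0, 0, -0.5, 0, 1], [0, 0, -1.0, 0, 1], [0, 0, -1.5, 0, 1], [0, 0, -2.0, 0, 1], [0, 0, -2.5, 0, 1], [0, 0, -2.8, 0, 1], [0, 0, -2.9, 0, 1], [0, 0, -2.9, 0, 1]]]'

```text
time: 45.65
tool_pos: [0.5893, 0.0431, 0.5296]
ee_rot: [-3.142, -0.0, 1.377]
wrist_force: [0.2, -0.3, -1.3]
width: 0.0237
finger_force: 30.0
```

Run:
```python
from h import *
o=telemetry.get_obs(); print(o['width'],o['finger_force'],o['wrist_force'],o['tool_pos'])
go(.5623,-.0945,.528,78.9)
```

```text
0.023689568242860424 29.99978095293045 [ 0.16801553 -0.31188927 -1.26521085] [0.58928323 0.04314825 0.52955451]
units [-2.805e+00 -0.000e+00  3.100e-02  1.000e-03] | pose [0.5893 0.0431 0.5296] [-180.     -0.     78.91] t 45.65
```

Carafe c next, with the same strokes.

Emit:
apply_moves --moves '[[[-0.15, 0, 0, 0, 1], [-0.5, 0, 0, 0, 1], [-1.0, 0, 0, 0, 1], [-1.6, 0, 0, 0, 1], [-2.2, 0, 0, 0, 1], [-2.6, 0, 0, 0, 1], [-2.77, 0, 0, 0, 1], [-2.8, 0, 0, 0, 1], [-2.8, 0, 0.05, 0, 1], [-2.8, 0, 0.1, 0, 1]]]'

```text
time: 46.9
tool_pos: [0.5625, -0.0935, 0.5245]
ee_rot: [-3.142, -0.0, 1.379]
wrist_force: [0.0, 1.4, -1.0]
width: 0.0239
finger_force: 30.0
```

Emit:
apply_moves --moves '[[[0, 0, 0.2, 0, 1], [0, 0, 0.5, 0, 1], [0, 0, 0.8, 0, 1], [0, 0, 1.1, 0, 1], [0, 0, 1.4, 0, 1], [0, 0, 1.8, 0, 1], [0, 0, 2.2, 0, 1], [0, 0, 2.6, 0, 1], [0, 0, 2.78, 0, 1], [0, 0, 2.78, 0, 1]]]'

```text
time: 48.15
tool_pos: [0.5622, -0.0942, 0.3848]
ee_rot: [-3.14, -0.0, 1.377]
wrist_force: [1.0, -0.1, -0.7]
width: 0.0234
finger_force: 30.0
```

Emit:
apply_moves --moves '[[[0, 0, 0, 0, 1], [0, 0, -0.5, 0, 1], [0, 0, -1.0, 0, 1], [0, 0, -1.5, 0, 1], [0, 0, -1.6, 0, 1], [0, 0, -1.6, 0, 1], [0, 0, -1.1, 0, 1], [0, 0, -0.5, 0, 1], [0, 0, 0, 0, 1], [0, 0, 0, 0, 1]]]'

```text
time: 49.4
tool_pos: [0.5617, -0.0941, 0.3815]
ee_rot: [-3.133, -0.001, 1.377]
wrist_force: [-0.5, 0.2, -0.4]
width: 0.0241
finger_force: 30.0
```

Emit:
apply_moves --moves '[[[0, 0, 0, 0, 1], [0, 0, -0.5, 0, 1], [0, 0, -1.0, 0, 1], [0, 0, -1.5, 0, 1], [0, 0, -2.0, 0, 1], [0, 0, -2.5, 0, 1], [0, 0, -2.8, 0, 1], [0, 0, -2.9, 0, 1], [0, 0, -2.9, 0, 1]]]'

```text
time: 50.52
tool_pos: [0.5624, -0.0942, 0.5305]
ee_rot: [-3.142, -0.0, 1.377]
wrist_force: [0.8, -0.8, -1.6]
width: 0.0237
finger_force: 30.0
```

Run:
```python
from h import *
o=telemetry.get_obs(); print(o['width'],o['finger_force'],o['wrist_force'],o['tool_pos'])
go(.4692,.3876,.53,78.9)
```

```text
0.023749669066680513 29.99979704618454 [ 0.80255839 -0.75641897 -1.62668076] [ 0.56235948 -0.09424337  0.53054512]
units [ 9.099e+00 -3.681e+00  1.100e-02  2.000e-03] | pose [ 0.5624 -0.0942  0.5305] [-1.800e+02 -1.000e-02  7.892e+01] t 50.52
```

Emit:
apply_moves --moves '[[[0.2, -0.08, 0, 0, 1], [0.6, -0.24, 0, 0, 1], [1.2, -0.49, 0, 0, 1], [1.9, -0.77, 0, 0, 1], [2.6, -1.05, 0, 0, 1], [3.3, -1.33, 0, 0, 1], [4.0, -1.62, 0, 0, 1], [4.7, -1.9, 0, 0, 1], [5.4, -2.18, 0, 0, 1], [6.1, -2.47, 0, 0, 1]]]'

```text
time: 51.78
tool_pos: [0.4983, 0.2311, 0.5304]
ee_rot: [-3.141, -0.0, 1.379]
wrist_force: [-0.8, 0.6, 0.3]
width: 0.0237
finger_force: 30.0
```

Emit:
apply_moves --moves '[[[0.7, -0.28, 0, 0, 1], [1.3, -0.53, 0, 0, 1], [1.9, -0.77, 0, 0, 1], [2.4, -0.97, 0, 0, 1], [2.75, -1.11, 0, 0, 1], [2.92, -1.18, 0, 0, 1], [3.0, -1.21, 0, 0, 1], [3.0, -1.21, 0, 0, 1], [3.0, -1.21, 0, 0, 1]]]'

```text
time: 52.9
tool_pos: [0.4695, 0.387, 0.5309]
ee_rot: [3.141, -0.0, 1.376]
wrist_force: [0.1, -0.0, -1.1]
width: 0.0238
finger_force: 30.0
```

Run:
```python
from h import *
o=telemetry.get_obs(); print(o['width'],o['finger_force'],o['wrist_force'],o['tool_pos'])
go(.4692,.3876,.3696,78.9)
```

```text
0.023838428511108293 29.99970406293869 [ 0.12380228 -0.04287761 -1.13686949] [0.46950754 0.3869943  0.53087856]
units [ 0.011 -0.008  3.226 -0.005] | pose [0.4695 0.387  0.5309] [179.99  -0.    78.85] t 52.9
```

Lowering into the holder.

Emit:
apply_moves --moves '[[[0.01, 0, 0.2, 0, 1], [0.01, 0, 0.5, 0, 1], [0.01, 0, 0.9, 0, 1], [0.01, 0, 1.3, 0, 1], [0.01, 0, 1.7, 0, 1], [0.01, 0, 2.1, 0, 1], [0.01, 0, 2.5, 0, 1], [0.01, 0, 2.8, 0, 1], [0.01, 0, 3.0, 0, 1], [0.01, 0, 3.1, 0, 1]]]'

```text
time: 54.15
tool_pos: [0.4693, 0.3881, 0.375]
ee_rot: [-3.141, 0.0, 1.377]
wrist_force: [0.2, -0.5, -0.8]
width: 0.024
finger_force: 30.0
```

Emit:
apply_moves --moves '[[[0, 0, 0.05, 0, 1], [0, 0, 0.1, 0, 1], [0, 0, 0.12, 0, 1], [0, 0, 0.12, 0, 1], [0, 0, 0.12, 0, 1]]]'

```text
time: 54.78
tool_pos: [0.4694, 0.3882, 0.3699]
ee_rot: [3.141, -0.0, 1.377]
wrist_force: [0.4, -0.6, -0.7]
width: 0.0238
finger_force: 30.0
```

Run:
```python
from h import *
o=telemetry.get_obs(); print(o['width'],o['finger_force'],o['wrist_force'],o['tool_pos'])
go(.4692,.3876,.3696,78.9)
```

```text
0.02378205106482501 29.99977469444275 [ 0.42525772 -0.61608725 -0.65933967] [0.46938136 0.38815475 0.36993961]
units [-0.012 -0.001  0.007  0.001] | pose [0.4694 0.3882 0.3699] [ 1.7998e+02 -2.0000e-02  7.8910e+01] t 54.77
```

Releasing, then rising clear.

Emit:
apply_moves --moves '[[[0, 0, 0, 0, 0], [0, 0, 0, 0, 0], [0, 0, 0, 0, 0], [0, 0, 0, 0, 0], [0, 0, 0, 0, 0], [0, 0, 0, 0, 0], [0, 0, -0.3, 0, 0], [0, 0, -0.8, 0, 0], [0, 0, -1.4, 0, 0], [0, 0, -2.2, 0, 0]]]'

```text
time: 56.02
tool_pos: [0.4692, 0.388, 0.481]
ee_rot: [-3.141, 0.0, 1.377]
wrist_force: [-0.5, 0.3, 0.5]
width: 0.094
finger_force: 0.0
```

Emit:
apply_moves --moves '[[[0, 0, -0.5, 0, 0], [-0.5, -1.0, -0.8, 0, 0], [-1.0, -2.0, -0.8, 0, 0], [-1.5, -3.0, -0.8, 0, 0], [-1.5, -3.5, -0.8, 0, 0], [-1.5, -3.5, -0.8, 0, 0], [-1.5, -3.5, -0.8, 0, 0]]]'

```text
time: 56.9
tool_pos: [0.2836, 0.3482, 0.5203]
ee_rot: [3.14, -0.001, 1.377]
wrist_force: [-0.2, 0.1, 0.2]
width: 0.094
finger_force: 0.0
```

Run:
```python
from h import *
s=snap('scene','sF'); d=snap('side','dF'); o=telemetry.get_obs(); print(o['width'],o['tool_pos'])
S0=dict(np.load('pics/scene0.npz'))
print('brush/cup region diff',np.abs(S0['image'][125:200,320:400].astype(int)-s['image'][125:200,320:400]).mean())
h0,h1=[cv2.cvtColor(x,cv2.COLOR_RGB2HSV) for x in (S0['image'],s['image'])]
for h in (h0,h1):
    m=cv2.inRange(h,(105,120,60),(125,255,255)); z=np.zeros_like(m); z[205:360,66:190]=m[205:360,66:190]; n,l,st,c=cv2.connectedComponentsWithStats(z); i=1+np.argmax(st[1:,4]); print('tray',st[i])
cv2.imwrite('pics/final.png',cv2.resize(s['image'],None,fx=800/560,fy=800/560,interpolation=2)[:,:,::-1])
```

```text
0.0941198448434211 [0.28419852 0.34828138 0.51954142]
brush/cup region diff 7.500388888888889
tray [   69   219   107   133 10533]
tray [  79  217  106  132 8536]
```

View pics/final.png

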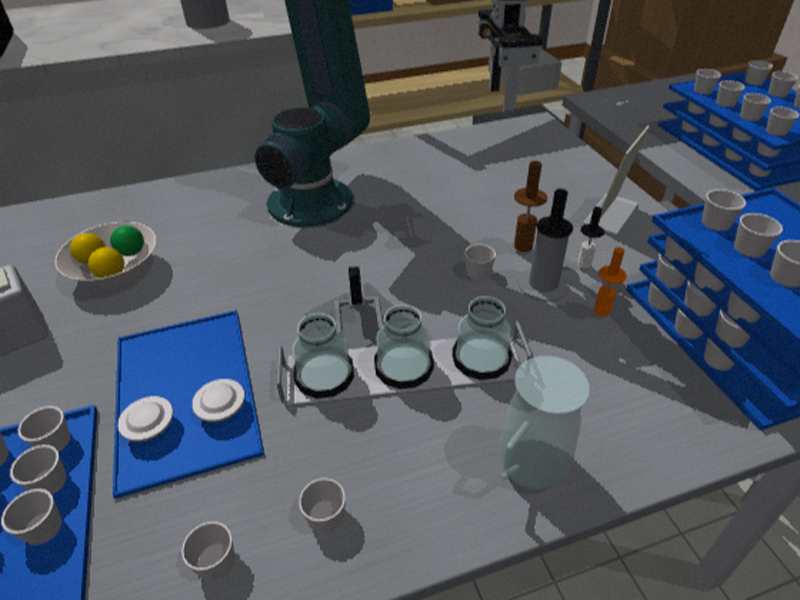

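The final scene shows both caps upright on the tray at (145,418) and (218,400) in the enlarged picture. The brush hangs in its holder, the puller stands on its mat, and the cup hasn't moved. The tray was knocked slightly, so I'll check the cap margins before handing in.

Run:
```python
from h import *
s=snap('scene'); k=1.4286
m=cv2.inRange(cv2.cvtColor(s['image'],cv2.COLOR_RGB2HSV),(105,120,60),(125,255,255)); z=np.zeros_like(m); z[205:360,74:190]=m[205:360,74:190]; n,l,st,c=cv2.connectedComponentsWithStats(z); i=1+np.argmax(st[1:,4])
(cx,cy),sz,a=cv2.minAreaRect(np.array([onz(s,*p[::-1],.008)[:2] for p in np.argwhere(l==i)],np.float32)); print((cx,cy),sz,a)
for u,v in ((146,420),(218.5,402)): print(onz(s,u/k,v/k,.032)[:2]-[cx,cy])
# mat and puller
print('puller top',onz(s,355/k,268/k,.129))
```

```text
(0.5141367316246033, -0.3288249671459198) (0.3454296290874481, 0.22010818123817444) 0.09234876185655594
[ 0.06428516 -0.05409072]
[0.06682208 0.05813852]
puller top [0.44277452 0.00378641 0.129     ]
```

Everything is within its margins. Handing in.

```bash
python3 -c "
from h import *
print(ticket.close_job())"
```

```text
the job is handed in; nothing more can be done
None
```

I handed the job in at about 57 s of the 210 s allowed: both caps (carafe c was already open) are upright on the tray, all three carafes are scrubbed left to right, the puller is on its mat, the brush is back in its holder and the cup has not visibly moved; no verdict came back.

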